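Unlock the sliding tool caddy and stand the hand tools in it

ROBOT

A 7-joint arm with a two-finger parallel gripper is mounted at the origin on the work surface. World frame = base frame: x ahead of the robot, y to its left, z up, the work surface at z = 0. Lengths are in m, angles in degrees, forces in N, time in s.
With the tool pointing down it reaches from about 0.35 to 0.9 m from the base axis. Payload 7.2 kg.
Tool frame: the origin (TCP) lies midway between the tips of the shut fingers; the grasp point (between the pads) lies 19 mm behind it; z points along the fingers, y is the line along which they close (so a half turn about z gives the same grasp; the last joint's range is limited). The gripper opens to 88 mm and grips with 3 to 60 N. Pads are 20 mm wide; open, the fingers measure 115 mm over their backs; the gripper's body (75 mm by 178 mm) begins 61 mm behind the grasp point.
Start: joints at [-73.178, 23.554, -0.728, 91.456, 0.321, 64.991, -4.71], TCP at [0.221, 0.585, 0.223] pointing down, gripper open.
Joint ranges: [-169.25, 169.25], [-16.82, 113.86], [-84.01, 82.57], [7.8, 145.47], [-59.2, 239.2], [7.22, 106.19], [-163.78, 163.78]. Speed limits (degrees/s): [136.94, 136.94, 172.46, 172.46, 180, 180, 180].

INTERFACE

Orientations are given as a 3x3 rotation matrix whose columns are the frame's x, y, z axes.
In Python, from workcell import sense, get_image, calibration, hand_in gives the robot as it stands.
- The arm moves only by the tool step_arm, never from a script. Its argument "motion" is a list of rows, each an object of numbers: "tx", "ty", "tz": the shift along the world's x, y, z in m; "rx", "ry", "rz": the turn, a rotation vector about the world's x, y, z in degrees; "grip": the closure, from -1 (fully open) to 1 (shut). In form: [{"tx": .., "ty": .., "tz": .., "rx": .., "ry": .., "rz": .., "grip": ..}, ...]. A call has 1 to 5 rows; each row shifts and turns the commanded pose from where the row before left it; what a row does not reach is not made up. A row lasts 1/8 s, in which the tool goes at most 62.5 mm and 10.7 degrees, less where a joint would pass 70% of its speed; a pose out of reach is approached as far as the arm can. A call is refused whole if a number of a shift passes 0.0625 or a number of a turn 10.7, either way. A call with a gripper value outside its range is refused whole. The fingers move at their own pace and stop on an object; "grip_force" is the grip in N (left out, the last holds). Time passes only in rows, so rows that do not move let the fingers close. It gives the time, the measured TCP pose, the force, the opening and the grip force at its end, in the units of the state.
- sense(): the state, without advancing time (a new reading comes with each control period).
- get_image(name): name is "side" or "top" or "wrist"; returns (picture, depth): 384x512x3 uint8, red, green, blue; 384x512 float32, m along the optical axis (not along the pixel's ray), 0 where there is no reading.
- calibration(name): a dict with "fx", "fy", "cx", "cy" (pixels), "extrinsics" (4x4, takes a point from camera to world coordinates). Camera axes: x right, y down, z forward; pixel columns grow to the right and rows downward; lengths in m; the calibration is good to about 2 mm. A picture is of the moment at which its call begins: read the wrist's pose just before it. calibration takes no time and is no camera call; for the wrist camera it gives the pose at the moment of the call.
- hand_in(): hands the job in; it is judged then, once.
The state is a dict: "time": time; "q": joint angles; "qd": joint speeds; "tau": joint torques, N m; "ee_pos": TCP position; "ee_rot": TCP orientation; "contact_force": force on the tool from outside, world axes, zero at the start; "moment": the same for the moment, N m; "width": finger opening in m; "grasp_force": force on a finger pad.
Only numpy, scipy, OpenCV 4.12 (cv2) and the standard library are available. Lean on these libraries where they do the work, as an engineer would, in place of code of your own. Each camera call takes 0.05 s, during which the arm holds its last target. There are 200 camera calls.

TASK

Set the maker's bench up for work: pull up the caddy's spring plunger and twist it into its rest notch so that it stays up by itself, then slide the tool cup fully out from under its dust cap, and turn the plunger back and let it drop home so that the cup is locked out there. Then stand every hand tool lying on the bench in the cup, steel end down and handle up, and leave everything else on the bench alone.

Things in the scene. Friction and masses are not known exactly. Their poses are not given: they have to be found in the camera images.
- bay0 (a point): centre of the floor of the bay farthest to -y; moves with the carriage like the other bays; axes as the caddy's
- bay2 (a point): centre of the floor of the third bay
- bay3 (a point): centre of the floor of the bay farthest to +y
- plunger_lift (a joint): lift of the spring plunger, m: 0 = fully down (pin 10 mm deep in a lock hole of the carriage), 0.0135 = resting in the notch, 0.021 = most. A spring pushes it down, 8 N at 0, 16 N at 0.02. Only above 0.0175 (aim for 0.020) does it turn between slot and notch. Let down with no lock hole beneath, its pin rides on the carriage at 0.01 until a hole comes under it
- plunger_twist (a joint): turn of the plunger knob, rad, counter-clockwise seen from above: 0 (within 0.15) = over the deep slot, the only place where it can go fully down; 1.2 (within 0.15) = over the shallow rest notch, which holds it up when let go; stops at -0.06 and 1.32
- plunger_grip (a point): centre of the plunger's black T-bar knob, which moves and turns with it: a block 56 mm long (its x), 16 mm thick (its y), 28 mm high, upright axis z, centre 98 mm above the table when down. Below it is a ring-shaped guide collar 47 mm across whose top is 76 mm above the table, on a steel bridge on the robot's side of the caddy
- carriage (a joint): slide of the carriage that carries the tool cup, m: 0 = stowed under the fixed dust cap, 0.19 = fully out against its end stop, where the second lock hole stands exactly under the plunger (hole 14 mm, pin 9 mm). It moves along the caddy's -y; friction 2 N
- carriage_grip (a point): the upright round wooden grip post of the carriage, 24 mm across, beside the cup on its -y side: this point is on its axis 15 mm below its top (109 mm above the table) and moves with the carriage; axes as the caddy's. When stowed, the dust cap's edge is 30 mm away on the +y side, its top 139 mm above the table
- bay1 (a point): centre of the floor of the second bay of the tool cup, 35 mm above the table; moves with the carriage; axes as the caddy's, z up. The open wooden cup has four bays in a row along y, bay0 to bay3, each 60 mm (x) by 38 mm (y) inside, 43 mm apart, with walls and dividers 5 mm thick; its rim is 90 mm above the bays' floor
- caddy: the fixed wooden base of the sliding tool caddy, 240 x 440 mm, 14 mm thick; origin on the table near its middle, x away from the robot, y to its left. The plunger's upright axis is at x = -0.075, y = 0. A plywood dust cap (110 x 186 mm, underside 133 mm above the table) hangs over its +y half, on two posts at its far side
- awl_mid (a point): centre of the awl, a hand tool 180 mm long that lies flat: square dark wooden handle 22 x 22 mm, 110 mm long, toward its +x, and a round 10 mm steel shank 70 mm long toward its -x; x along the tool toward the handle's end; 90 g. The handle runs from 20 mm on the -x side of this point to 90 mm on the +x side. May be absent
- awl_tip (a point): the free steel end of the awl, on its axis, 90 mm from its centre; axes as the tool's
- creaser_mid (a point): centre of the creaser, a hand tool 180 mm long that lies flat: square dark wooden handle 22 x 22 mm, 110 mm long, toward its +x, and a flat steel blade 12 x 7 mm 70 mm long toward its -x; x along the tool toward the handle's end; 90 g. The handle runs from 20 mm on the -x side of this point to 90 mm on the +x side. May be absent
- creaser_tip (a point): the free steel end of the creaser, on its axis, 90 mm from its centre; axes as the tool's
- burnisher_mid (a point): centre of the burnisher, a hand tool 180 mm long that lies flat: square dark wooden handle 22 x 22 mm, 110 mm long, toward its +x, and a round 12 mm steel and brass end 70 mm long toward its -x; x along the tool toward the handle's end; 90 g. The handle runs from 20 mm on the -x side of this point to 90 mm on the +x side. May be absent
- burnisher_tip (a point): the free steel end of the burnisher, on its axis, 90 mm from its centre; axes as the tool's
- chisel_mid (a point): centre of the chisel, a hand tool 180 mm long that lies flat: square dark wooden handle 22 x 22 mm, 110 mm long, toward its +x, and a flat steel blade 16 x 5 mm 70 mm long toward its -x; x along the tool toward the handle's end; 90 g. The handle runs from 20 mm on the -x side of this point to 90 mm on the +x side. May be absent
- chisel_tip (a point): the free steel end of the chisel, on its axis, 90 mm from its centre; axes as the tool's
- spool_a: red thread spool, 75 mm tall, 52 mm across; loose, to be left alone; origin at its underside
- spool_b: grey thread spool, 75 mm tall, 52 mm across; loose, to be left alone; origin at its underside
- wax: block of wax, 60 x 40 x 20 mm; loose, to be left alone; origin at its underside
- tape: roll of tape, 60 mm across, 18 mm high; loose, to be left alone; origin at its underside
- pin_bowl: small white bowl, 80 mm across, 30 mm high; loose, to be left alone; origin at its underside
- shoe: red high-heeled shoe, 200 mm long; origin under its toe; loose, to be left alone; origin at its underside
There are look-alikes about, which are no part of the job. Leave any turquoise look-alike of the part that bears creaser_mid alone.

How it is judged (in metres and radians):
On the way, in this order (a step that is already met when the one before it is completed fails the run):
1. the plunger is parked in its rest notch and let go, the cup still stowed (value of joint plunger_lift between 0.011 and 0.0155 m and value of joint plunger_twist above 1 rad and value of joint carriage below 0.015 m and contact force between the fingers and plunger_twist below 0.2 N), for 0.2 s.
2. the cup is slid fully out while the plunger rests in its notch (value of joint carriage above 0.183 m and value of joint plunger_lift above 0.011 m and value of joint plunger_twist above 1 rad), for 0.2 s.
3. the plunger is back down in the second lock hole (value of joint plunger_lift below 0.003 m and value of joint carriage above 0.183 m), for 0.2 s.
At the end, for the whole second after the job is handed in: The carriage is out (over 183 mm of its 190 mm) and the plunger fully down (within 3 mm); every tool present stands in the cup with its steel end within 30 mm of the cup's floor, handle up, leaning no more than 0.6 rad (all of step 3 and x of awl_tip in the frame of bay1 between -0.032 and 0.032 m and y of awl_tip in the frame of bay1 between -0.065 and 0.108 m and z of each of awl_tip, creaser_tip, burnisher_tip, chisel_tip in the frame of bay1 below 0.03 m and angle between each of awl_mid, creaser_mid, burnisher_mid, chisel_mid's own x axis and vertical below 0.6 rad and x of creaser_tip in the frame of bay1 between -0.032 and 0.032 m and y of creaser_tip in the frame of bay1 between -0.065 and 0.108 m and x of burnisher_tip in the frame of bay1 between -0.032 and 0.032 m and y of burnisher_tip in the frame of bay1 between -0.065 and 0.108 m and x of chisel_tip in the frame of bay1 between -0.032 and 0.032 m and y of chisel_tip in the frame of bay1 between -0.065 and 0.108 m); the robot touches nothing.
It fails at once if a bystander is pushed more than 40 mm or knocked over (distance of any of spool_a, spool_b, wax, tape, pin_bowl, shoe from where it was at the start of the episode above 0.04 m or angle between any of spool_a, spool_b, wax, tape, pin_bowl, shoe's own z axis and vertical above 0.6 rad).
Of awl, creaser, burnisher, chisel only 3 to 4 are there at a start; the rules pass over those that are not, and their reading is None.
At some moment in a run one of awl, creaser, burnisher, chisel may be knocked a few centimetres aside while the robot is not near it.
It also fails if it takes over 208 s, if anything falls off the work surface, if the arm or the gripper's body presses on something with over 40 N, if the wrist force passes 120 N, or if a joint passes its speed limit or range.

## Working session

There is one attempt and no reset: what is moved stays moved. The work goes in short steps, Python scripts to look and compute and a tool call to move; the robot and the scene stay as the last step left them, time stands still between calls to the robot, and variables do not carry over. Pictures are saved under pics/ and viewed, at most 14 in all, crops included, and the job is handed in when it is done.

Besides the shell and the picture viewer there is one more tool, called after "Request:" as name(argument=value, ...), one argument or row to a line, values as JSON. step_arm: Moves the arm, as the interface text tells. Its arguments: {"type":"object","properties":{"motion":{"type":"array","items":{"type":"object","properties":{"tx":{"type":"number"},"ty":{"type":"number"},"tz":{"type":"number"},"rx":{"type":"number"},"ry":{"type":"number"},"rz":{"type":"number"},"grip":{"type":"number"}}}},"grip_force":{"type":"number"}},"required":["motion"]}

```bash
mkdir -p pics
cat > h.py <<'E'
import numpy as np, cv2
from workcell import sense,get_image,calibration,hand_in
def snap(n,f=None):
    c=calibration(n); im,d=get_image(n)
    if f: cv2.imwrite(f,im[:,:,::-1])
    v,u=np.mgrid[0:384,0:512]
    P=np.stack([(u-c['cx'])/c['fx']*d,(v-c['cy'])/c['fy']*d,d,np.ones_like(d)],-1)@np.array(c['extrinsics']).T
    W=P[...,:3].copy(); W[d==0]=np.nan
    return im,W
E
python3 - <<'E'
from h import *
s=sense();print(s['time'],s['ee_pos'],s['ee_rot'],s['width'])
for n in('top','side'):
    im,W=snap(n,f'pics/{n}1.png'); np.savez(f'{n}1.npz',im=im,W=W)
    print(n,np.round(calibration(n)['extrinsics'],3).tolist())
E
```

```text
0.0 [0.22109281 0.58405576 0.22182478] [[-9.35272347e-01  3.53928593e-01 -4.33790512e-04]
 [ 3.53928834e-01  9.35271113e-01 -1.52482009e-03]
 [-1.33965695e-04 -1.57965304e-03 -9.99998743e-01]] 0.08747306508894184
top [[0.02, -0.993, 0.12, 0.384], [-1.0, -0.019, 0.011, 0.066], [-0.008, -0.12, -0.993, 1.324], [0.0, 0.0, 0.0, 1.0]]
side [[0.805, -0.37, 0.464, -0.128], [-0.593, -0.475, 0.65, -0.819], [-0.02, -0.798, -0.602, 0.903], [0.0, 0.0, 0.0, 1.0]]
```

View pics/top1.png

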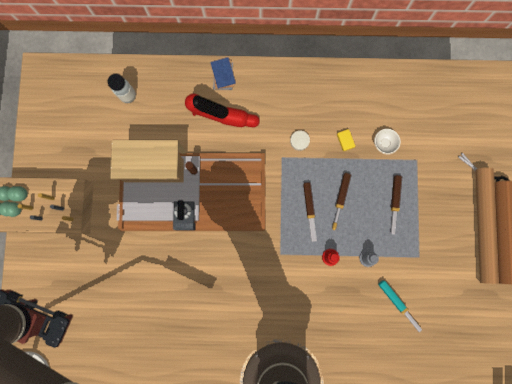

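View pics/side1.png

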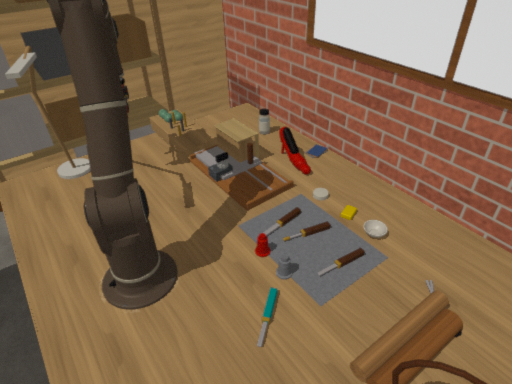

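Top view: candidates for tools are the dark handles at (309,195), (344,187) and (397,190) on the mat. The turquoise one at (392,295) is a look-alike, and the rack at (45,205) is not a tool. The plunger knob is at about (184,211) and the post at about (192,166).

Run:
```python
from h import *
z=np.load('top1.npz');im,W=z['im'],z['W']
a=cv2.resize(im[135:240,105:275],None,fx=4.6,fy=4.6,interpolation=cv2.INTER_CUBIC)
cv2.imwrite('pics/c1.png',a[:,:,::-1][:600,:800])
# dark brown handles on the mat
for nm,(u0,u1,v0,v1) in dict(A=(296,326,170,250),B=(326,360,165,235),C=(380,410,165,242)).items():
    w=W[v0:v1,u0:u1]; p=w[(w[...,2]>0.006)&(w[...,2]<0.04)]
    h=p[p[:,2]>0.016]; 
    c=p[:,:2].mean(0);U,S,V=np.linalg.svd(p[:,:2]-c,full_matrices=False)
    t=(p[:,:2]-c)@V[0]; hh=(h[:,:2]-c)@V[0]
    print(nm,len(p),c.round(4),V[0].round(3),'ext',t.min().round(3),t.max().round(3),'handle',hh.min().round(3),hh.max().round(3),'z',np.percentile(h[:,2],[10,50,90]).round(3))
# plunger & post heights
w=W[140:240,110:275]
def show(nm,lo,hi,u0,u1,v0,v1):
    w=W[v0:v1,u0:u1]; m=(w[...,2]>lo)&(w[...,2]<hi);p=w[m]
    vv,uu=np.where(m);print(nm,len(p),'med',np.median(p,0).round(4),'min',p.min(0).round(3),'max',p.max(0).round(3),'uv',uu.min()+u0,uu.max()+u0,vv.min()+v0,vv.max()+v0)
    if len(p)>5: 
        r=cv2.minAreaRect(p[:,:2].astype(np.float32)*1000); print(r)
show('knob',.1,.13,170,200,195,235)
show('post',.1,.135,180,205,150,185)
show('cap',.13,.16,105,190,130,190)
show('collar',.07,.082,165,205,195,235)
base=W[150:235,205:268]; m=(base[...,2]>.008)&(base[...,2]<.03);p=base[m];print('base',cv2.minAreaRect(p[:,:2].astype(np.float32)*1000),np.median(p[:,2]))
```

```text
A 517 [ 0.5087 -0.0778] [-0.996 -0.092] ext -0.123 0.124 handle -0.081 0.094 z [0.018 0.022 0.026]
B 474 [ 0.5458 -0.1744] [-0.988  0.157] ext -0.107 0.113 handle -0.078 0.099 z [0.018 0.022 0.025]
C 473 [ 0.5381 -0.3355] [-0.996  0.087] ext -0.115 0.124 handle -0.08 0.098 z [0.018 0.021 0.025]
knob 118 med [0.4917 0.2972 0.1119] min [0.464 0.29  0.101] max [0.519 0.306 0.12 ] uv 177 183 200 219
((491.1232604980469, 298.54669189453125), (54.67269515991211, 16.055360794067383), 0.6845137476921082)
post 71 med [0.6157 0.2736 0.1251] min [0.604 0.264 0.1  ] max [0.628 0.287 0.131] uv 185 194 161 170
((616.9217529296875, 275.9186706542969), (21.8829345703125, 22.936508178710938), 67.74432373046875)
cap 2592 med [0.6268 0.3987 0.1401] min [0.572 0.277 0.13 ] max [0.685 0.493 0.149] uv 111 188 140 178
((628.0374145507812, 385.5625), (110.18341064453125, 215.3550262451172), 1.516095757484436)
collar 71 med [0.4901 0.2877 0.0752] min [0.472 0.276 0.07 ] max [0.513 0.322 0.081] uv 174 190 203 217
((493.9195251464844, 298.21759033203125), (44.872039794921875, 40.118770599365234), 81.91056060791016)
base ((556.0130004882812, 152.5311279296875), (247.07447814941406, 182.24099731445312), 1.8467644453048706) 0.015171088399046462
```

View pics/c1.png

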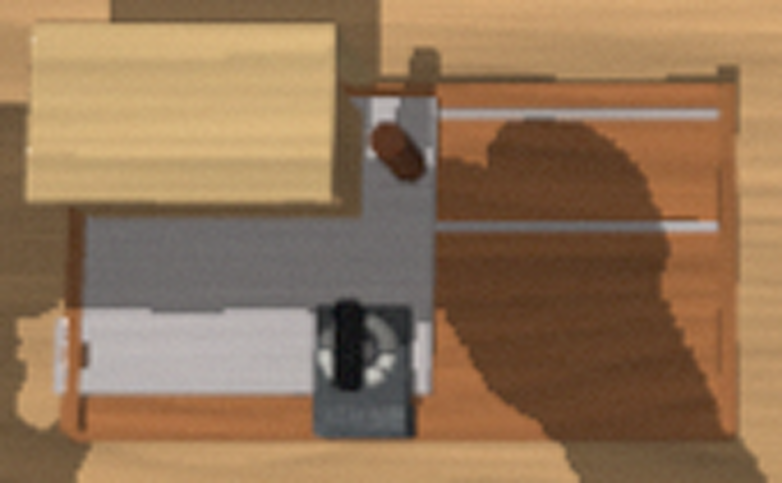

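The zoom confirms the plunger knob lies along x (0.491, 0.2985), post at (0.617, 0.276) and caddy yaw about +1.5°. Heights match: knob top 0.112, post top 0.124, cap 0.14. I'm moving above the plunger.

Request:
step_arm(
  motion=[
    {"tx":0.0386,"ty":-0.0408,"rz":3.2},
    {"tx":0.0386,"ty":-0.0408,"rz":3.2},
    {"tx":0.0386,"ty":-0.0408,"rz":3.2},
    {"tx":0.0386,"ty":-0.0408,"rz":3.2},
    {"tx":0.0386,"ty":-0.0408,"rz":3.2},
  ],
  grip_force=60,
)

```text
invalid input at $.motion[0]: expected keys tx, ty, tz, rx, ry, rz, grip
```

Request:
step_arm(
  motion=[
    {"tx":0.0386,"ty":-0.0408,"rz":3.2},
    {"tx":0.0386,"ty":-0.0408,"rz":3.1},
    {},
    {},
  ],
)

```text
invalid input at $.motion[0]: expected keys tx, ty, tz, rx, ry, rz, grip
```

Run:
```python
from h import *
s=sense();print(s['time'],s['ee_pos'],s['ee_rot'].round(3) if hasattr(s['ee_rot'],'round') else s['ee_rot'],s['q'])
im,W=snap('wrist','pics/w1.png')
m=(W[...,2]>.1)&(W[...,2]<.118)&(abs(W[...,0]-.49)<.05)&(abs(W[...,1]-.298)<.05)
print(m.sum(),np.median(W[m],0),cv2.minAreaRect(W[m][:,:2].astype(np.float32)*1000))
```

```text
0.1 [0.22109057 0.58408082 0.22187119] [[-0.935  0.354 -0.   ]
 [ 0.354  0.935 -0.001]
 [-0.    -0.001 -1.   ]] [-73.1784734   23.59667273  -0.72858901  91.50044318   0.32177848
  64.9909406   -4.71008062]
0 [nan nan nan] ((0.0, 0.0), (0.0, 0.0), 0.0)
  return _methods._mean(a, axis=axis, dtype=dtype,
  ret = um.true_divide(
```

View pics/w1.png

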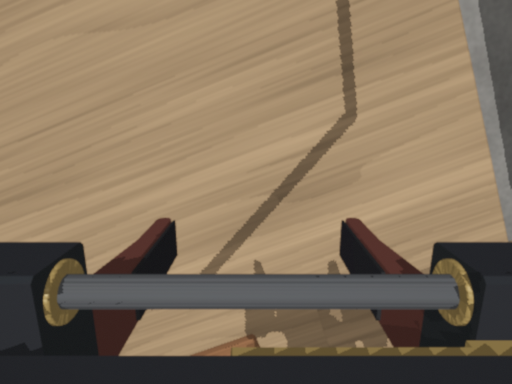

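The wrist picture still shows the start place, with bare table and the lamp shadow. The moves were refused because every row needs all seven keys, so I'm sending them again.

Request:
step_arm(
  motion=[
    {"tx":0.0386,"ty":-0.0408,"tz":0,"rx":0,"ry":0,"rz":3.2,"grip":-1},
    {"tx":0.0386,"ty":-0.0408,"tz":0,"rx":0,"ry":0,"rz":3.2,"grip":-1},
    {"tx":0.0386,"ty":-0.0408,"tz":0,"rx":0,"ry":0,"rz":3.2,"grip":-1},
    {"tx":0.0386,"ty":-0.0408,"tz":0,"rx":0,"ry":0,"rz":3.2,"grip":-1},
    {"tx":0.0386,"ty":-0.0408,"tz":0,"rx":0,"ry":0,"rz":3.2,"grip":-1},
  ],
  grip_force=60,
)

```text
time: 0.78
ee_pos: [0.4152, 0.379, 0.2226]
ee_rot: [[-0.997, 0.08, -0.0], [0.08, 0.997, -0.0], [0.0, -0.0, -1.0]]
contact_force: [0.6, -0.2, 0.1]
width: 0.0878
grasp_force: 0.0
```

Request:
step_arm(
  motion=[
    {"tx":0.0386,"ty":-0.0408,"tz":0,"rx":0,"ry":0,"rz":3.2,"grip":-1},
    {"tx":0.0386,"ty":-0.0408,"tz":0,"rx":0,"ry":0,"rz":3.1,"grip":-1},
    {"tx":0,"ty":0,"tz":0,"rx":0,"ry":0,"rz":0,"grip":-1},
    {"tx":0,"ty":0,"tz":0,"rx":0,"ry":0,"rz":0,"grip":-1},
  ],
)

```text
time: 1.27
ee_pos: [0.491, 0.2992, 0.2224]
ee_rot: [[-1.0, -0.027, -0.001], [-0.027, 1.0, 0.0], [0.001, 0.0, -1.0]]
contact_force: [-1.0, -0.3, -0.1]
width: 0.0878
grasp_force: 0.0
```

Run:
```python
from h import *
s=sense();print(s['time'],s['ee_pos'],s['ee_rot'].round(3),s['q'].round(1))
im,W=snap('wrist','pics/w2.png')
m=(W[...,2]>.1)&(W[...,2]<.118)&(abs(W[...,0]-.49)<.05)&(abs(W[...,1]-.298)<.05)
print(m.sum(),np.median(W[m],0),cv2.minAreaRect(W[m][:,:2].astype(np.float32)*1000))
```

```text
1.275 [0.49101777 0.29922292 0.22236949] [[-1.    -0.027 -0.001]
 [-0.027  1.     0.   ]
 [ 0.001  0.    -1.   ]] [-39.   18.6   3.7  98.8  -1.4  62.6  56.6]
1105 [0.48935617 0.29806942 0.11103412] ((490.68511962890625, 298.2350769042969), (54.76622009277344, 15.22807502746582), 1.2389650344848633)
```

The knob is at (0.4905, 0.2982), which agrees with the first measurement. Going down to grip it.

Request:
step_arm(
  motion=[
    {"tx":-0.0003,"ty":-0.001,"tz":-0.04,"rx":0,"ry":0,"rz":0,"grip":-1},
    {"tx":0,"ty":0,"tz":-0.04,"rx":0,"ry":0,"rz":0,"grip":-1},
    {"tx":0,"ty":0,"tz":-0.035,"rx":0,"ry":0,"rz":0,"grip":-1},
    {"tx":0,"ty":0,"tz":-0.024,"rx":0,"ry":0,"rz":0,"grip":-1},
    {"tx":0,"ty":0,"tz":0,"rx":0,"ry":0,"rz":0,"grip":1},
  ],
)

```text
time: 1.95
ee_pos: [0.4888, 0.2987, 0.082]
ee_rot: [[-1.0, -0.03, -0.004], [-0.03, 1.0, -0.002], [0.004, -0.002, -1.0]]
contact_force: [-0.2, 0.3, 0.8]
width: 0.0812
grasp_force: 0.0
```

Request:
step_arm(
  motion=[
    {"tx":0,"ty":0,"tz":0,"rx":0,"ry":0,"rz":0,"grip":1},
    {"tx":0,"ty":0,"tz":0,"rx":0,"ry":0,"rz":0,"grip":1},
    {"tx":0,"ty":0,"tz":0,"rx":0,"ry":0,"rz":0,"grip":1},
    {"tx":0,"ty":0,"tz":0,"rx":0,"ry":0,"rz":0,"grip":1},
    {"tx":0,"ty":0,"tz":0,"rx":0,"ry":0,"rz":0,"grip":1},
  ],
)

```text
time: 2.58
ee_pos: [0.4912, 0.2979, 0.0838]
ee_rot: [[-1.0, -0.027, 0.0], [-0.027, 1.0, 0.0], [-0.0, 0.0, -1.0]]
contact_force: [0.9, -0.3, -0.2]
width: 0.0314
grasp_force: 0.0
```

Request:
step_arm(
  motion=[
    {"tx":0,"ty":0,"tz":0.007,"rx":0,"ry":0,"rz":0,"grip":1},
    {"tx":0,"ty":0,"tz":0.007,"rx":0,"ry":0,"rz":0,"grip":1},
    {"tx":0,"ty":0,"tz":0.006,"rx":0,"ry":0,"rz":0,"grip":1},
    {"tx":0,"ty":0,"tz":0,"rx":0,"ry":0,"rz":0,"grip":1},
  ],
)

```text
time: 3.08
ee_pos: [0.4909, 0.298, 0.1033]
ee_rot: [[-1.0, -0.028, -0.0], [-0.028, 1.0, -0.0], [0.0, -0.0, -1.0]]
contact_force: [2.9, 2.8, -12.0]
width: 0.0158
grasp_force: 60.0
```

The fingers closed partway through the lift (12 N means about 10 mm of lift), so I'm raising further and watching the force.

Request:
step_arm(
  motion=[
    {"tx":0,"ty":0,"tz":0.003,"rx":0,"ry":0,"rz":0,"grip":1},
    {"tx":0,"ty":0,"tz":0.003,"rx":0,"ry":0,"rz":0,"grip":1},
    {"tx":0,"ty":0,"tz":0,"rx":0,"ry":0,"rz":0,"grip":1},
  ],
)

```text
time: 3.45
ee_pos: [0.4909, 0.298, 0.1095]
ee_rot: [[-1.0, -0.028, -0.0], [-0.028, 1.0, -0.0], [0.0, -0.0, -1.0]]
contact_force: [2.9, 3.7, -15.5]
width: 0.0156
grasp_force: 60.0
```

Run:
```python
from h import *
s=sense();print(s['ee_pos'],s['contact_force'])
im,W=snap('side')
z=np.load('side1.npz')
for Q in(z['W'],W):
    m=(abs(Q[...,0]-.491)<.03)&(abs(Q[...,1]-.298)<.03)&(Q[...,2]>.06)&(Q[...,2]<.15)
    dark=(im if Q is W else z['im']).max(-1)<70
    print(np.percentile(Q[m&dark][:,2],[2,50,95,99]))
```

```text
[0.49089564 0.2979718  0.10950148] [  2.90547627   3.68495309 -15.50001991]
[0.06072972 0.10279643 0.11408522 0.11591284]
[0.06079421 0.12415369 0.14479283 0.14920858]
```

15.5 N puts the lift at about 0.0185, so I'm adding 1.5 mm and then twisting +69°.

Request:
step_arm(
  motion=[
    {"tx":0,"ty":0,"tz":0.0015,"rx":0,"ry":0,"rz":0,"grip":1},
    {"tx":0,"ty":0,"tz":0,"rx":0,"ry":0,"rz":8,"grip":1},
    {"tx":0,"ty":0,"tz":0,"rx":0,"ry":0,"rz":8,"grip":1},
    {"tx":0,"ty":0,"tz":0,"rx":0,"ry":0,"rz":8,"grip":1},
    {"tx":0,"ty":0,"tz":0,"rx":0,"ry":0,"rz":0,"grip":1},
  ],
)

```text
time: 4.12
ee_pos: [0.4909, 0.2981, 0.1114]
ee_rot: [[-0.902, -0.431, -0.0], [-0.431, 0.902, 0.0], [0.0, 0.001, -1.0]]
contact_force: [0.5, 3.5, -12.1]
width: 0.0155
grasp_force: 60.0
```

Request:
step_arm(
  motion=[
    {"tx":0,"ty":0,"tz":0,"rx":0,"ry":0,"rz":9,"grip":1},
    {"tx":0,"ty":0,"tz":0,"rx":0,"ry":0,"rz":9,"grip":1},
    {"tx":0,"ty":0,"tz":0,"rx":0,"ry":0,"rz":9,"grip":1},
    {"tx":0,"ty":0,"tz":0,"rx":0,"ry":0,"rz":9,"grip":1},
    {"tx":0,"ty":0,"tz":0,"rx":0,"ry":0,"rz":9,"grip":1},
  ],
)

```text
time: 4.75
ee_pos: [0.4907, 0.2982, 0.1109]
ee_rot: [[-0.331, -0.944, -0.001], [-0.944, 0.331, 0.0], [-0.0, 0.001, -1.0]]
contact_force: [0.8, 4.8, -15.6]
width: 0.0156
grasp_force: 60.0
```

Request:
step_arm(
  motion=[
    {"tx":0,"ty":0,"tz":0,"rx":0,"ry":0,"rz":0,"grip":1},
    {"tx":0,"ty":0,"tz":0,"rx":0,"ry":0,"rz":0,"grip":1},
  ],
)

```text
time: 5.0
ee_pos: [0.4907, 0.2982, 0.1108]
ee_rot: [[-0.336, -0.942, -0.001], [-0.942, 0.336, 0.0], [0.0, 0.001, -1.0]]
contact_force: [0.9, 5.4, -15.8]
width: 0.0153
grasp_force: 60.0
```

Request:
step_arm(
  motion=[
    {"tx":0,"ty":0,"tz":-0.003,"rx":0,"ry":0,"rz":0,"grip":1},
    {"tx":0,"ty":0,"tz":-0.003,"rx":0,"ry":0,"rz":0,"grip":1},
    {"tx":0,"ty":0,"tz":0,"rx":0,"ry":0,"rz":0,"grip":1},
  ],
)

```text
time: 5.38
ee_pos: [0.4909, 0.2983, 0.1072]
ee_rot: [[-0.334, -0.943, 0.001], [-0.943, 0.334, 0.0], [-0.0, -0.0, -1.0]]
contact_force: [-6.5, 0.9, 6.7]
width: 0.0155
grasp_force: 60.0
```

Run:
```python
from h import *
s=sense();print(s['ee_pos'],s['contact_force'],s['moment'])
im,W=snap('wrist')
cv2.imwrite('pics/w3.png',im[:,:,::-1])
```

```text
[0.49094129 0.29830472 0.1072451 ] [-6.5109641   0.92866503  6.74735925] [0.23846767 1.55314159 0.02209932]
```

View pics/w3.png

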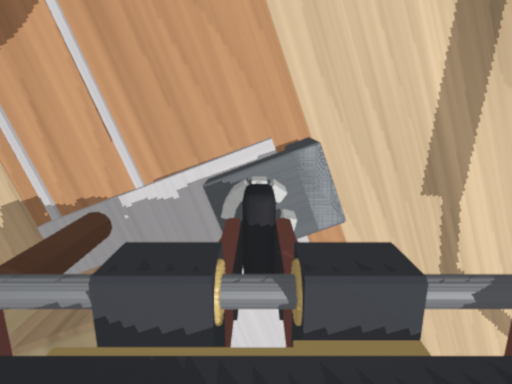

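The knob turned with the gripper (seen at (259,220)) and is seated in the notch, since the force is now upward. Releasing it.

Request:
step_arm(
  motion=[
    {"tx":0,"ty":0,"tz":0.001,"rx":0,"ry":0,"rz":0,"grip":-1},
    {"tx":0,"ty":0,"tz":0,"rx":0,"ry":0,"rz":0,"grip":-1},
    {"tx":0,"ty":0,"tz":0,"rx":0,"ry":0,"rz":0,"grip":-1},
    {"tx":0,"ty":0,"tz":0.0,"rx":0,"ry":0,"rz":0,"grip":-1},
    {"tx":0,"ty":0,"tz":0.0,"rx":0,"ry":0,"rz":0,"grip":-1},
  ],
)

```text
time: 6.05
ee_pos: [0.4912, 0.2979, 0.1061]
ee_rot: [[-0.333, -0.943, -0.0], [-0.943, 0.333, -0.0], [0.0, 0.0, -1.0]]
contact_force: [0.2, 0.0, -0.0]
width: 0.0622
grasp_force: 0.0
```

Request:
step_arm(
  motion=[
    {"tx":0,"ty":0,"tz":0.03,"rx":0,"ry":0,"rz":0,"grip":-1},
    {"tx":0,"ty":0,"tz":0.05,"rx":0,"ry":0,"rz":0,"grip":-1},
    {"tx":0,"ty":0,"tz":0.05,"rx":0,"ry":0,"rz":0,"grip":-1},
    {"tx":0,"ty":0,"tz":0,"rx":0,"ry":0,"rz":0,"grip":-1},
  ],
)

```text
time: 6.55
ee_pos: [0.4929, 0.2993, 0.2404]
ee_rot: [[-0.333, -0.943, 0.006], [-0.943, 0.333, 0.004], [-0.006, -0.005, -1.0]]
contact_force: [-0.4, 0.1, -0.1]
width: 0.0877
grasp_force: 0.0
```

Run:
```python
from h import *
s=sense();print(s['ee_pos'],s['contact_force'])
im,W=snap('wrist','pics/w4.png')
m=(W[...,2]>.112)&(W[...,2]<.135)&(abs(W[...,0]-.49)<.04)&(abs(W[...,1]-.298)<.04)
print(m.sum(),np.median(W[m],0),cv2.minAreaRect(W[m][:,:2].astype(np.float32)*1000))
m=(W[...,2]>.1)&(W[...,2]<.135)&(abs(W[...,0]-.616)<.03)&(abs(W[...,1]-.27)<.03)
print(m.sum(), np.nanmedian(W[m],0) if m.any() else '')
```

```text
[0.49294202 0.29929092 0.24039017] [-0.43047844  0.11035189 -0.08068615]
1075 [0.49059256 0.29625862 0.12383125] ((490.9678955078125, 297.8963623046875), (55.1229362487793, 15.369401931762695), 70.47042846679688)
764 [0.61194359 0.27481504 0.12379096]
```

The knob sits 12.8 mm up and twisted 69°, so it's parked. Next I'm going above the post with the closing line along x.

Request:
step_arm(
  motion=[
    {"tx":0.0125,"ty":-0.0022,"tz":0,"rx":0,"ry":0,"rz":-10.6,"grip":-1},
    {"tx":0.0125,"ty":-0.0022,"tz":0,"rx":0,"ry":0,"rz":-10.6,"grip":-1},
    {"tx":0.0125,"ty":-0.0022,"tz":0,"rx":0,"ry":0,"rz":-10.6,"grip":-1},
    {"tx":0.0125,"ty":-0.0022,"tz":0,"rx":0,"ry":0,"rz":-10.6,"grip":-1},
    {"tx":0.0125,"ty":-0.0022,"tz":0,"rx":0,"ry":0,"rz":-10.6,"grip":-1},
  ],
)

```text
time: 7.22
ee_pos: [0.5533, 0.2864, 0.2341]
ee_rot: [[-0.955, -0.296, -0.003], [-0.296, 0.955, -0.002], [0.003, -0.001, -1.0]]
contact_force: [0.8, 0.5, -0.2]
width: 0.0877
grasp_force: 0.0
```

Request:
step_arm(
  motion=[
    {"tx":0.0125,"ty":-0.0022,"tz":0,"rx":0,"ry":0,"rz":-10.6,"grip":-1},
    {"tx":0.0125,"ty":-0.0022,"tz":0,"rx":0,"ry":0,"rz":-10.6,"grip":-1},
    {"tx":0.0125,"ty":-0.0022,"tz":0,"rx":0,"ry":0,"rz":-10.6,"grip":-1},
    {"tx":0.0125,"ty":-0.0022,"tz":0,"rx":0,"ry":0,"rz":-10.6,"grip":-1},
    {"tx":0.0125,"ty":-0.0022,"tz":0,"rx":0,"ry":0,"rz":-10.6,"grip":-1},
  ],
)

```text
time: 7.85
ee_pos: [0.6158, 0.2754, 0.234]
ee_rot: [[-0.811, 0.585, -0.003], [0.585, 0.811, -0.002], [0.001, -0.003, -1.0]]
contact_force: [0.3, 0.3, -0.2]
width: 0.0878
grasp_force: 0.0
```

Request:
step_arm(
  motion=[
    {"tx":0,"ty":0,"tz":0,"rx":0,"ry":0,"rz":-10.6,"grip":-1},
    {"tx":0,"ty":0,"tz":0,"rx":0,"ry":0,"rz":-10.6,"grip":-1},
    {"tx":0,"ty":0,"tz":0,"rx":0,"ry":0,"rz":-10.6,"grip":-1},
    {"tx":0,"ty":0,"tz":0,"rx":0,"ry":0,"rz":-10.6,"grip":-1},
    {"tx":0,"ty":0,"tz":0,"rx":0,"ry":0,"rz":-10.6,"grip":-1},
  ],
)

```text
time: 8.48
ee_pos: [0.6154, 0.2754, 0.234]
ee_rot: [[-0.021, 1.0, -0.002], [1.0, 0.021, -0.002], [-0.002, -0.002, -1.0]]
contact_force: [-0.3, 0.4, 0.1]
width: 0.088
grasp_force: 0.0
```

Request:
step_arm(
  motion=[
    {"tx":0,"ty":0,"tz":0,"rx":0,"ry":0,"rz":0,"grip":-1},
    {"tx":0,"ty":0,"tz":0,"rx":0,"ry":0,"rz":0,"grip":-1},
  ],
)

```text
time: 8.72
ee_pos: [0.6158, 0.2758, 0.2351]
ee_rot: [[-0.032, 1.0, -0.001], [1.0, 0.032, -0.001], [-0.001, -0.001, -1.0]]
contact_force: [-0.1, -0.2, 0.3]
width: 0.0875
grasp_force: 0.0
```

Run:
```python
from h import *
s=sense();print(s['ee_pos'],s['ee_rot'].round(3),s['q'].round(0))
im,W=snap('wrist','pics/w5.png')
m=(W[...,2]>.12)&(W[...,2]<.13)&(abs(W[...,0]-.616)<.03)&(abs(W[...,1]-.272)<.025)
print(m.sum(), np.median(W[m],0),cv2.minAreaRect(W[m][:,:2].astype(np.float32)*1000))
```

```text
[0.61576856 0.2758205  0.23512271] [[-0.032  1.    -0.001]
 [ 1.     0.032 -0.001]
 [-0.001 -0.001 -1.   ]] [-42.  29.  21.  84. -10.  69. -18.]
551 [0.61616447 0.27624051 0.1241673 ] ((616.2686157226562, 275.7695007324219), (22.6430721282959, 22.716550827026367), 49.1783447265625)
```

View pics/w5.png

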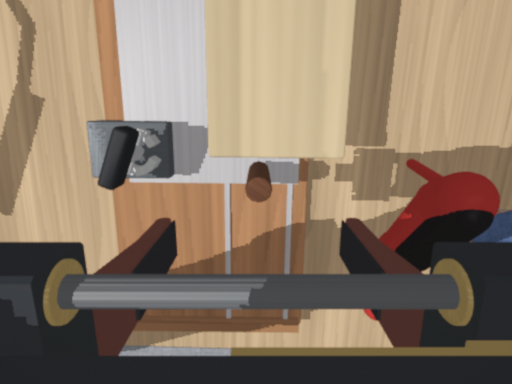

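Run:
```python
from h import *
z=np.load('top1.npz');im,W=z['im'].astype(int),z['W']
w=W[85:135,180:265];m=(w[...,2]>.02)
p=w[m];print(p.min(0),p.max(0))
for y in np.arange(.1,.34,.04):
    q=p[abs(p[:,1]-y)<.02]
    if len(q):print(y.round(2),q[:,0].min().round(3),q[:,2].max().round(3))
```

```text
[0.75759406 0.08221849 0.02053659] [0.82534414 0.29425651 0.15207578]
0.1 0.759 0.047
0.14 0.758 0.061
0.18 0.761 0.1
0.22 0.766 0.136
0.26 0.773 0.152
0.3 0.778 0.145
```

Request:
step_arm(
  motion=[
    {"tx":0.0003,"ty":-0.0005,"tz":-0.04,"rx":0,"ry":0,"rz":0,"grip":-0.3},
    {"tx":0,"ty":0,"tz":0,"rx":0,"ry":0,"rz":0,"grip":-0.3},
    {"tx":0,"ty":0,"tz":0,"rx":0,"ry":0,"rz":0,"grip":-0.3},
  ],
)

```text
time: 9.15
ee_pos: [0.6168, 0.2754, 0.1971]
ee_rot: [[-0.028, 1.0, 0.001], [1.0, 0.028, 0.0], [0.0, 0.001, -1.0]]
contact_force: [-0.3, -0.9, -0.0]
width: 0.0614
grasp_force: 0.0
```

The shoe starts at x≥0.757, so there's room. Descending, gripping and pulling.

Request:
step_arm(
  motion=[
    {"tx":0,"ty":0,"tz":-0.04,"rx":0,"ry":0,"rz":0,"grip":-0.3},
    {"tx":0,"ty":0,"tz":-0.04,"rx":0,"ry":0,"rz":0,"grip":-0.3},
    {"tx":0,"ty":0,"tz":-0.02,"rx":0,"ry":0,"rz":0,"grip":-0.3},
    {"tx":0,"ty":0,"tz":0,"rx":0,"ry":0,"rz":0,"grip":1},
    {"tx":0,"ty":0,"tz":0,"rx":0,"ry":0,"rz":0,"grip":1},
  ],
  grip_force=30,
)

```text
time: 9.78
ee_pos: [0.6176, 0.2758, 0.0981]
ee_rot: [[-0.027, 1.0, 0.002], [1.0, 0.027, 0.001], [0.001, 0.002, -1.0]]
contact_force: [0.3, 0.4, 0.1]
width: 0.0405
grasp_force: 0.0
```

Request:
step_arm(
  motion=[
    {"tx":0,"ty":0,"tz":0,"rx":0,"ry":0,"rz":0,"grip":1},
    {"tx":0,"ty":0,"tz":0,"rx":0,"ry":0,"rz":0,"grip":1},
    {"tx":0,"ty":0,"tz":0,"rx":0,"ry":0,"rz":0,"grip":1},
    {"tx":0,"ty":0,"tz":0,"rx":0,"ry":0,"rz":0,"grip":1},
  ],
)

```text
time: 10.28
ee_pos: [0.6161, 0.2757, 0.0975]
ee_rot: [[-0.028, 1.0, -0.0], [1.0, 0.028, 0.001], [0.001, -0.0, -1.0]]
contact_force: [-3.3, -0.4, 6.4]
width: 0.0232
grasp_force: 30.0
```

Request:
step_arm(
  motion=[
    {"tx":0.0002,"ty":-0.01,"tz":0,"rx":0,"ry":0,"rz":0,"grip":1},
    {"tx":0.0006,"ty":-0.025,"tz":0,"rx":0,"ry":0,"rz":0,"grip":1},
    {"tx":0.0007,"ty":-0.03,"tz":0,"rx":0,"ry":0,"rz":0,"grip":1},
    {"tx":0.0007,"ty":-0.03,"tz":0,"rx":0,"ry":0,"rz":0,"grip":1},
    {"tx":0.0007,"ty":-0.03,"tz":0,"rx":0,"ry":0,"rz":0,"grip":1},
  ],
)

```text
time: 10.9
ee_pos: [0.6185, 0.1512, 0.0974]
ee_rot: [[-0.029, 1.0, -0.001], [1.0, 0.029, 0.002], [0.002, -0.001, -1.0]]
contact_force: [-4.7, 3.6, 7.1]
width: 0.0233
grasp_force: 30.0
```

Sliding freely with about 125 mm done, 65 mm to go to the stop.

Request:
step_arm(
  motion=[
    {"tx":0.0006,"ty":-0.025,"tz":0,"rx":0,"ry":0,"rz":0,"grip":1},
    {"tx":0.0005,"ty":-0.02,"tz":0,"rx":0,"ry":0,"rz":0,"grip":1},
    {"tx":0.0003,"ty":-0.013,"tz":0,"rx":0,"ry":0,"rz":0,"grip":1},
    {"tx":0.0002,"ty":-0.006,"tz":0,"rx":0,"ry":0,"rz":0,"grip":1},
    {"tx":0,"ty":-0.003,"tz":0,"rx":0,"ry":0,"rz":0,"grip":1},
  ],
)

```text
time: 11.52
ee_pos: [0.6199, 0.0857, 0.0974]
ee_rot: [[-0.028, 1.0, -0.001], [1.0, 0.028, 0.004], [0.004, -0.001, -1.0]]
contact_force: [-8.3, 11.0, 9.2]
width: 0.0235
grasp_force: 30.0
```

Request:
step_arm(
  motion=[
    {"tx":0,"ty":-0.003,"tz":0,"rx":0,"ry":0,"rz":0,"grip":1},
    {"tx":0,"ty":0,"tz":0,"rx":0,"ry":0,"rz":0,"grip":1},
  ],
)

```text
time: 11.78
ee_pos: [0.6199, 0.0856, 0.0974]
ee_rot: [[-0.031, 1.0, -0.001], [1.0, 0.031, 0.006], [0.006, -0.001, -1.0]]
contact_force: [-6.3, 12.4, 9.1]
width: 0.0232
grasp_force: 30.0
```

The carriage is against the stop with 190 mm travelled. Release, rise and return to the plunger.

Request:
step_arm(
  motion=[
    {"tx":0,"ty":0.003,"tz":0,"rx":0,"ry":0,"rz":0,"grip":-0.3},
    {"tx":0,"ty":0,"tz":0,"rx":0,"ry":0,"rz":0,"grip":-0.3},
    {"tx":0,"ty":0,"tz":0,"rx":0,"ry":0,"rz":0,"grip":-0.3},
    {"tx":0,"ty":0,"tz":0.04,"rx":0,"ry":0,"rz":0,"grip":-0.3},
    {"tx":0,"ty":0,"tz":0.05,"rx":0,"ry":0,"rz":0,"grip":-0.3},
  ],
)

```text
time: 12.4
ee_pos: [0.6202, 0.0826, 0.186]
ee_rot: [[-0.027, 1.0, -0.003], [1.0, 0.027, -0.001], [-0.001, -0.003, -1.0]]
contact_force: [1.2, 0.7, -0.1]
width: 0.0576
grasp_force: 0.0
```

Request:
step_arm(
  motion=[
    {"tx":0,"ty":0,"tz":0.05,"rx":0,"ry":0,"rz":0,"grip":-0.3},
    {"tx":0,"ty":0,"tz":0,"rx":0,"ry":0,"rz":0,"grip":-0.3},
    {"tx":0,"ty":0,"tz":0,"rx":0,"ry":0,"rz":0,"grip":-0.3},
  ],
)

```text
time: 12.78
ee_pos: [0.6207, 0.0831, 0.2356]
ee_rot: [[-0.027, 1.0, -0.0], [1.0, 0.027, -0.0], [-0.0, -0.0, -1.0]]
contact_force: [-0.4, 0.5, -0.2]
width: 0.0569
grasp_force: 0.0
```

Run:
```python
from h import *
s=sense();print(s['ee_pos'],s['contact_force'],s['time'])
im,W=snap('wrist'); imt,T=snap('top'); np.savez('top2.npz',im=imt,W=T); np.savez('w6.npz',im=im,W=W)
m=(W[...,2]>.118)&(W[...,2]<.132)&(abs(W[...,0]-.62)<.03)&(abs(W[...,1]-.086)<.022)
print(m.sum(), np.median(W[m],0),cv2.minAreaRect(W[m][:,:2].astype(np.float32)*1000))
a=cv2.resize(imt[130:270,110:430],None,fx=2.5,fy=2.5,interpolation=cv2.INTER_CUBIC)
cv2.imwrite('pics/c2.png',a[:,:,::-1])
```

```text
[0.62066496 0.08306616 0.23564104] [-0.41046654  0.5079959  -0.15109106] 12.775
566 [0.62002182 0.08623269 0.12411437] ((619.9020385742188, 85.53134155273438), (23.167255401611328, 22.700590133666992), 16.154699325561523)
```

View pics/c2.png

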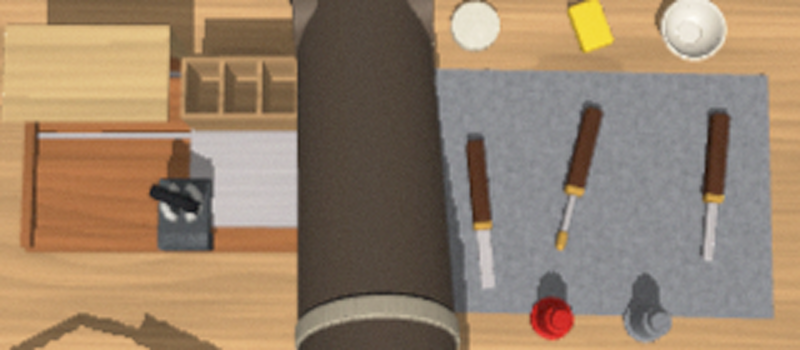

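The cup is out (post at (0.620, 0.0857)) and the knob is still turned, at crop (180,198). The mat holds the chisel, the burnisher (brass tip) and the creaser. There's no awl. Now back to the plunger.

Request:
step_arm(
  motion=[
    {"tx":-0.026,"ty":0.043,"tz":0,"rx":0,"ry":0,"rz":-4.2,"grip":-0.3},
    {"tx":-0.026,"ty":0.043,"tz":0,"rx":0,"ry":0,"rz":-4.2,"grip":-0.3},
    {"tx":-0.026,"ty":0.043,"tz":0,"rx":0,"ry":0,"rz":-4.2,"grip":-0.3},
    {"tx":-0.026,"ty":0.043,"tz":0,"rx":0,"ry":0,"rz":-4.2,"grip":-0.3},
    {"tx":-0.026,"ty":0.043,"tz":0,"rx":0,"ry":0,"rz":-4.2,"grip":-0.3},
  ],
  grip_force=60,
)

```text
time: 13.5
ee_pos: [0.4894, 0.2993, 0.2348]
ee_rot: [[0.335, 0.942, -0.002], [0.942, -0.335, -0.002], [-0.002, -0.001, -1.0]]
contact_force: [1.0, 0.4, -0.7]
width: 0.0571
grasp_force: 0.0
```

Request:
step_arm(
  motion=[
    {"tx":0,"ty":0,"tz":0,"rx":0,"ry":0,"rz":0,"grip":-0.3},
    {"tx":0,"ty":0,"tz":-0.04,"rx":0,"ry":0,"rz":0,"grip":-0.3},
    {"tx":0,"ty":0,"tz":-0.04,"rx":0,"ry":0,"rz":0,"grip":-0.3},
    {"tx":0,"ty":0,"tz":0,"rx":0,"ry":0,"rz":0,"grip":-0.3},
    {"tx":0,"ty":0,"tz":0,"rx":0,"ry":0,"rz":0,"grip":-0.3},
  ],
)

```text
time: 14.12
ee_pos: [0.4918, 0.2979, 0.1569]
ee_rot: [[0.333, 0.943, 0.001], [0.943, -0.333, -0.0], [-0.0, 0.001, -1.0]]
contact_force: [-0.7, -0.7, 0.9]
width: 0.0571
grasp_force: 0.0
```

Request:
step_arm(
  motion=[
    {"tx":-0.0005,"ty":0.0002,"tz":-0.04,"rx":0,"ry":0,"rz":0,"grip":-0.3},
    {"tx":0,"ty":0,"tz":-0.021,"rx":0,"ry":0,"rz":0,"grip":-0.3},
    {"tx":0,"ty":0,"tz":0,"rx":0,"ry":0,"rz":0,"grip":1},
    {"tx":0,"ty":0,"tz":0,"rx":0,"ry":0,"rz":0,"grip":1},
    {"tx":0,"ty":0,"tz":0,"rx":0,"ry":0,"rz":0,"grip":1},
  ],
)

```text
time: 14.75
ee_pos: [0.4913, 0.2991, 0.0967]
ee_rot: [[0.333, 0.943, 0.002], [0.943, -0.333, 0.002], [0.002, 0.001, -1.0]]
contact_force: [0.7, -0.2, 0.0]
width: 0.0302
grasp_force: 0.0
```

Request:
step_arm(
  motion=[
    {"tx":0,"ty":0,"tz":0,"rx":0,"ry":0,"rz":0,"grip":1},
    {"tx":0,"ty":0,"tz":0,"rx":0,"ry":0,"rz":0,"grip":1},
    {"tx":0,"ty":0,"tz":0,"rx":0,"ry":0,"rz":0,"grip":1},
    {"tx":0,"ty":0,"tz":0,"rx":0,"ry":0,"rz":0,"grip":1},
  ],
)

```text
time: 15.25
ee_pos: [0.4909, 0.2988, 0.0957]
ee_rot: [[0.333, 0.943, 0.001], [0.943, -0.333, 0.001], [0.001, 0.001, -1.0]]
contact_force: [-1.2, -0.2, 6.1]
width: 0.0159
grasp_force: 60.0
```

Request:
step_arm(
  motion=[
    {"tx":0,"ty":0,"tz":0.003,"rx":0,"ry":0,"rz":0,"grip":1},
    {"tx":0,"ty":0,"tz":0.003,"rx":0,"ry":0,"rz":0,"grip":1},
    {"tx":0,"ty":0,"tz":0,"rx":0,"ry":0,"rz":0,"grip":1},
  ],
)

```text
time: 15.62
ee_pos: [0.4906, 0.2988, 0.0997]
ee_rot: [[0.332, 0.943, 0.001], [0.943, -0.332, -0.001], [-0.0, 0.001, -1.0]]
contact_force: [5.9, 3.6, -16.2]
width: 0.0155
grasp_force: 60.0
```

Request:
step_arm(
  motion=[
    {"tx":0,"ty":0,"tz":0.0025,"rx":0,"ry":0,"rz":0,"grip":1},
    {"tx":0,"ty":0,"tz":0,"rx":0,"ry":0,"rz":0,"grip":1},
  ],
)

```text
time: 15.88
ee_pos: [0.4906, 0.2988, 0.102]
ee_rot: [[0.332, 0.943, 0.001], [0.943, -0.332, -0.001], [-0.001, 0.001, -1.0]]
contact_force: [6.5, 3.4, -17.1]
width: 0.0156
grasp_force: 60.0
```

Request:
step_arm(
  motion=[
    {"tx":0,"ty":0,"tz":0,"rx":0,"ry":0,"rz":-9,"grip":1},
    {"tx":0,"ty":0,"tz":0,"rx":0,"ry":0,"rz":-9,"grip":1},
    {"tx":0,"ty":0,"tz":0,"rx":0,"ry":0,"rz":-9,"grip":1},
    {"tx":0,"ty":0,"tz":0,"rx":0,"ry":0,"rz":-9,"grip":1},
    {"tx":0,"ty":0,"tz":0,"rx":0,"ry":0,"rz":0,"grip":1},
  ],
)

```text
time: 16.5
ee_pos: [0.4909, 0.2985, 0.1019]
ee_rot: [[0.825, 0.566, 0.001], [0.566, -0.825, -0.002], [0.0, 0.002, -1.0]]
contact_force: [7.8, 2.7, -17.7]
width: 0.0158
grasp_force: 60.0
```

Request:
step_arm(
  motion=[
    {"tx":0,"ty":0,"tz":0,"rx":0,"ry":0,"rz":-9,"grip":1},
    {"tx":0,"ty":0,"tz":0,"rx":0,"ry":0,"rz":-9,"grip":1},
    {"tx":0,"ty":0,"tz":0,"rx":0,"ry":0,"rz":-9,"grip":1},
    {"tx":0,"ty":0,"tz":0,"rx":0,"ry":0,"rz":-6,"grip":1},
    {"tx":0,"ty":0,"tz":0,"rx":0,"ry":0,"rz":0,"grip":1},
  ],
)

```text
time: 17.12
ee_pos: [0.491, 0.2981, 0.102]
ee_rot: [[1.0, 0.026, 0.001], [0.026, -1.0, -0.002], [0.001, 0.002, -1.0]]
contact_force: [7.4, 0.6, -16.9]
width: 0.0156
grasp_force: 60.0
```

Request:
step_arm(
  motion=[
    {"tx":0,"ty":0,"tz":-0.005,"rx":0,"ry":0,"rz":0,"grip":1},
    {"tx":0,"ty":0,"tz":-0.005,"rx":0,"ry":0,"rz":0,"grip":1},
    {"tx":0,"ty":0,"tz":-0.005,"rx":0,"ry":0,"rz":0,"grip":1},
    {"tx":0,"ty":0,"tz":-0.003,"rx":0,"ry":0,"rz":0,"grip":1},
    {"tx":0,"ty":0,"tz":0,"rx":0,"ry":0,"rz":0,"grip":1},
  ],
)

```text
time: 17.75
ee_pos: [0.4911, 0.2981, 0.0845]
ee_rot: [[1.0, 0.027, 0.001], [0.027, -1.0, -0.001], [0.001, 0.002, -1.0]]
contact_force: [6.4, 0.0, -10.2]
width: 0.0157
grasp_force: 60.0
```

Request:
step_arm(
  motion=[
    {"tx":0,"ty":0,"tz":0,"rx":0,"ry":0,"rz":0,"grip":-0.3},
    {"tx":0,"ty":0,"tz":0,"rx":0,"ry":0,"rz":0,"grip":-0.3},
    {"tx":0,"ty":0,"tz":0,"rx":0,"ry":0,"rz":0,"grip":-0.3},
    {"tx":0,"ty":0,"tz":0,"rx":0,"ry":0,"rz":0,"grip":-0.3},
    {"tx":0,"ty":0,"tz":0.03,"rx":0,"ry":0,"rz":0,"grip":-0.3},
  ],
)

```text
time: 18.38
ee_pos: [0.489, 0.298, 0.1144]
ee_rot: [[1.0, 0.028, -0.003], [0.028, -1.0, -0.003], [-0.003, 0.002, -1.0]]
contact_force: [-0.1, -0.4, 0.4]
width: 0.0568
grasp_force: 0.0
```

Request:
step_arm(
  motion=[
    {"tx":0,"ty":0,"tz":0.04,"rx":0,"ry":0,"rz":0,"grip":-0.3},
    {"tx":0,"ty":0,"tz":0.05,"rx":0,"ry":0,"rz":0,"grip":-0.3},
    {"tx":0,"ty":0,"tz":0.02,"rx":0,"ry":0,"rz":0,"grip":-0.3},
    {"tx":0,"ty":0,"tz":0,"rx":0,"ry":0,"rz":0,"grip":-0.3},
  ],
)

```text
time: 18.88
ee_pos: [0.4911, 0.2991, 0.2271]
ee_rot: [[1.0, 0.028, 0.002], [0.028, -1.0, 0.002], [0.002, -0.002, -1.0]]
contact_force: [0.3, -0.0, -0.1]
width: 0.0573
grasp_force: 0.0
```

Run:
```python
from h import *
s=sense();print(s['ee_pos'],s['contact_force'],s['q'].round(0))
im,W=snap('wrist')
m=(W[...,2]>.1)&(W[...,2]<.135)&(abs(W[...,0]-.49)<.04)&(abs(W[...,1]-.298)<.04)
print(m.sum(),np.median(W[m],0),cv2.minAreaRect(W[m][:,:2].astype(np.float32)*1000))
im,W=snap('top'); np.savez('top3.npz',im=im,W=W)
cv2.imwrite('pics/c3.png',cv2.resize(im[130:270,110:430],None,fx=2.5,fy=2.5,interpolation=cv2.INTER_CUBIC)[:,:,::-1])
hsv=cv2.cvtColor(im,cv2.COLOR_RGB2HSV)
# cup: rim pts
m=(W[...,2]>.115)&(W[...,2]<.135)&(W[...,1]<.278)&(W[...,1]>.09)&(W[...,0]>.5)&(W[...,0]<.72)
p=W[m];print('cup',len(p),cv2.minAreaRect(p[:,:2].astype(np.float32)*1000),np.median(p[:,2]))
for nm,(u0,u1,v0,v1) in dict(A=(290,326,170,250),B=(326,362,165,235),C=(380,415,165,242)).items():
    h=hsv[v0:v1,u0:u1]; w=W[v0:v1,u0:u1]
    m=((h[...,0]<13)|(h[...,0]>170))&(h[...,1]>80)&(h[...,2]<130)
    n,l,st,ce=cv2.connectedComponentsWithStats(m.astype(np.uint8)); k=1+st[1:,4].argmax()
    vv,uu=np.where(l==k); p=w[l==k]; p=p[~np.isnan(p[:,0])]; z=np.median(p[:,2])
    print(nm,len(p),'z',z.round(4),cv2.minAreaRect(p[:,:2].astype(np.float32)*1000), cv2.fitLine(p[:,:2].astype(np.float32),cv2.DIST_L2,0,.01,.01).ravel().round(4))
print(calibration('top')['fx'])
```

```text
[0.49109745 0.29907165 0.22711388] [ 0.27568291 -0.02284876 -0.12489803] [ -68.   22.   42.  101.  -16.   64. -109.]
1076 [0.49302742 0.29865608 0.11098053] ((491.12762451171875, 298.5448913574219), (55.05699920654297, 15.91809368133545), 1.2394838333129883)
cup 468 ((617.38525390625, 183.62387084960938), (70.20130157470703, 187.60081481933594), 0.9768148064613342) 0.12514425435634013
A 210 z 0.0226 ((529.1915283203125, -49.18058395385742), (96.55265045166016, 19.21485137939453), 5.365167140960693) [ 0.9948  0.1017  0.5286 -0.0488]
B 215 z 0.0221 ((572.5828247070312, -178.00387573242188), (20.740114212036133, 96.26280975341797), 75.18228912353516) [ 0.971  -0.239   0.5712 -0.1772]
C 231 z 0.0207 ((567.3367309570312, -338.1515197753906), (19.983150482177734, 97.79193878173828), 83.72521209716797) [ 0.9944 -0.106   0.5672 -0.337 ]
433.1964797213964
```

View pics/c3.png

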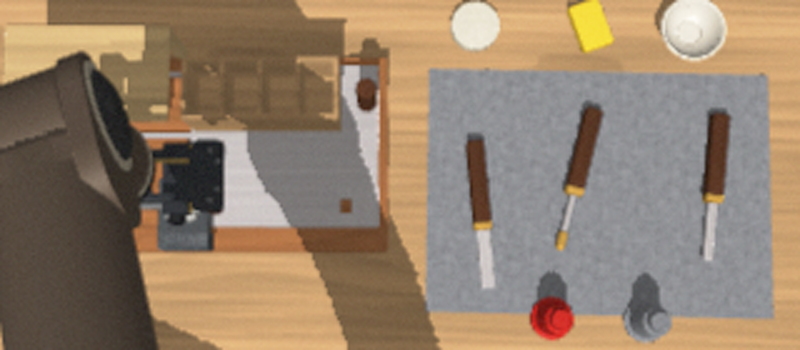

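The plunger is down and straight (knob top 0.111). Next I'm getting the bay positions from the wrist depth. I'm also fitting the arm's kinematics from the logged poses, to see which upright wrist pose the joint limits allow.

```bash
cat > kin.py <<'E'
import numpy as np, itertools
from scipy.optimize import least_squares
from scipy.spatial.transform import Rotation as Ro
D=[([-73.178,23.597,-.7286,91.5,.3218,64.991,-4.710],(.2211,.58408,.22187),[[-.935,.354,0],[.354,.935,-.001],[0,-.001,-1]]),
([-39,18.6,3.7,98.8,-1.4,62.6,56.6],(.49102,.29922,.22237),[[-1,-.027,-.001],[-.027,1,0],[.001,0,-1]]),
([-42,29,21,84,-10,69,-18],(.61577,.27582,.23512),[[-.032,1,-.001],[1,.032,-.001],[-.001,-.001,-1]]),
([-68,22,42,101,-16,64,-109],(.4911,.29907,.22711),[[1,.028,.002],[.028,-1,.002],[.002,-.002,-1]])]
def fk(x,s,q):
    d1,d3,d5,d7,a2,a4,a6,b4,o1,o7=x; s1,s3,s5,s7=s
    T=np.eye(4)
    def z(a,d):
        M=np.eye(4);M[:3,:3]=Ro.from_euler('z',a,degrees=True).as_matrix();M[2,3]=d;return M
    def y(a,u,w):
        M=np.eye(4);M[:3,:3]=Ro.from_euler('y',a,degrees=True).as_matrix();A=np.eye(4);A[0,3]=u;B=np.eye(4);B[0,3]=w;return A@M@B
    return z(s1*q[0]+o1,d1)@y(q[1],a2,0)@z(s3*q[2],d3)@y(q[3],a4,b4)@z(s5*q[4],d5)@y(q[5],0,a6)@z(s7*q[6]+o7,d7)
def res(x,s,D):
    r=[]
    for q,p,R in D:
        T=fk(x,s,q); r+=list((T[:3,3]-p)*1000)
        r+=list(Ro.from_matrix(T[:3,:3].T@Ro.from_matrix(R).as_matrix()).as_rotvec(degrees=True)*2)
    return np.array(r+list(np.array(x[:8])*3)+[0])
def fit(D):
    best=None
    for s in itertools.product([1,-1],repeat=4):
      for o1,o7 in [(0,0),(0,90),(0,180),(0,-90)]:
        f=least_squares(res,[.3,.35,.35,.2,0,0,0,0,o1,o7],args=(s,D),loss='soft_l1',max_nfev=60)
        if best is None or f.cost<best[0]: best=(f.cost,s,f.x)
    return best
E
python3 - <<'E'
from h import *; from kin import *
s=sense();D.append((s['q'],s['ee_pos'],s['ee_rot']))
b=fit(D);print(b[0],b[1],b[2].round(3)); print(res(b[2],b[1],D)[:-9].reshape(-1,6).round(1))
w=np.load('w6.npz');W=w['W']
m=(W[...,2]>.119)&(W[...,2]<.131)&(W[...,0]>.57)&(W[...,0]<.67)&(W[...,1]>.10)&(W[...,1]<.30)
p=W[m];print(cv2.minAreaRect(p[:,:2].astype(np.float32)*1000))
c=p[abs(p[:,0]-.6175)<.02]; h,e=np.histogram(c[:,1],np.arange(.1,.3,.003));print([(round(a,3),int(k)) for a,k in zip(e,h) if k])
for x in (.58,.65):
  c=p[abs(p[:,0]-x)<.01]
print(np.histogram(p[:,0],np.arange(.575,.665,.004)))
E
```

```text
16.386124417099015 (-1, -1, -1, -1) [-3.0200e-01  5.8200e-01  6.4300e-01 -2.2400e-01 -5.1000e-02  9.7000e-02
  2.6500e-01 -8.7000e-02 -4.4680e+00  8.5544e+01]
[[ 0.6  0.5 -0.  -0.1 -0.  -0. ]
 [-3.9  0.6  0.7  0.2  0.1 -0.2]
 [ 0.  -2.1  0.1  0.4  1.2 -0.1]
 [-0.1  2.6 -5.1  1.1  1.6  0.3]
 [ 0.2 -0.5  0.4 -0.   0.  -0. ]]
((618.0919189453125, 174.64183044433594), (70.20938110351562, 115.26992797851562), 1.2157554626464844)
[(np.float64(0.115), 67), (np.float64(0.118), 168), (np.float64(0.121), 71), (np.float64(0.157), 15), (np.float64(0.16), 185), (np.float64(0.163), 108), (np.float64(0.202), 231), (np.float64(0.205), 201)]
(array([  0,  55, 704, 369, 110, 113, 114, 121, 111,  94,  98, 101,  98,
        98, 104, 103,  99, 109, 676, 381,   0,   0]), array([0.575, 0.579, 0.583, 0.587, 0.591, 0.595, 0.599, 0.603, 0.607,
       0.611, 0.615, 0.619, 0.623, 0.627, 0.631, 0.635, 0.639, 0.643,
       0.647, 0.651, 0.655, 0.659, 0.663]))
```

Bays are at y ≈ 0.1407, 0.183, 0.226 and 0.269, x = 0.617, with the rim at 0.125. I'm moving over the chisel and tilting a little in free air to log poses for the kinematic fit.

Request:
step_arm(
  motion=[
    {"tx":0.0095,"ty":-0.0493,"tz":0.01,"rx":0,"ry":0,"rz":0.6,"grip":-0.3},
    {"tx":0.0095,"ty":-0.0493,"tz":0.01,"rx":0,"ry":0,"rz":0.6,"grip":-0.3},
    {"tx":0.0095,"ty":-0.0493,"tz":0.01,"rx":0,"ry":0,"rz":0.6,"grip":-0.3},
    {"tx":0.0095,"ty":-0.0493,"tz":0.01,"rx":0,"ry":0,"rz":0.6,"grip":-0.3},
    {"tx":0.0095,"ty":-0.0493,"tz":0.01,"rx":0,"ry":0,"rz":0.6,"grip":-0.3},
  ],
  grip_force=50,
)

```text
time: 19.6
ee_pos: [0.5373, 0.0507, 0.2745]
ee_rot: [[0.997, 0.08, -0.002], [0.08, -0.997, -0.001], [-0.002, 0.001, -1.0]]
contact_force: [0.9, 0.4, 0.2]
width: 0.0573
grasp_force: 0.0
```

Request:
step_arm(
  motion=[
    {"tx":0.0095,"ty":-0.0493,"tz":0.01,"rx":0,"ry":0,"rz":0.6,"grip":-0.3},
    {"tx":0.009,"ty":-0.0493,"tz":0.01,"rx":0,"ry":0,"rz":0.6,"grip":-0.3},
    {"tx":0,"ty":0,"tz":0,"rx":0,"ry":0,"rz":0,"grip":-0.3},
  ],
)

```text
time: 19.98
ee_pos: [0.5561, -0.0514, 0.2952]
ee_rot: [[0.996, 0.093, -0.0], [0.093, -0.996, -0.002], [-0.001, 0.002, -1.0]]
contact_force: [-0.1, -0.3, 0.0]
width: 0.0572
grasp_force: 0.0
```

```bash
cat > log.py <<'E'
import json,os
from workcell import sense
L=json.load(open('log.json')) if os.path.exists('log.json') else []
s=sense();L.append([list(map(float,s['q'])),list(map(float,s['ee_pos'])),[list(map(float,r)) for r in s['ee_rot']]]);json.dump(L,open('log.json','w'));print(s['q'].round(1),s['ee_pos'].round(4))
E
python3 log.py
```

```text
[-37.9  17.4  49.3  97.4 -13.7  71.5 -70.2] [ 0.5561 -0.0514  0.2952]
```

Request:
step_arm(
  motion=[
    {"tx":0,"ty":0,"tz":0,"rx":10,"ry":0,"rz":0,"grip":-0.3},
    {"tx":0,"ty":0,"tz":0,"rx":10,"ry":0,"rz":0,"grip":-0.3},
    {"tx":0,"ty":0,"tz":0,"rx":10,"ry":0,"rz":0,"grip":-0.3},
    {"tx":0,"ty":0,"tz":0,"rx":0,"ry":0,"rz":0,"grip":-0.3},
  ],
)

```text
time: 20.48
ee_pos: [0.5553, -0.0496, 0.2928]
ee_rot: [[0.996, 0.091, -0.001], [0.08, -0.862, 0.5], [0.045, -0.498, -0.866]]
contact_force: [0.2, 0.5, -0.6]
width: 0.057
grasp_force: 0.0
```

```bash
python3 log.py
```

```text
[-13.   23.9  42.6  95.4 -41.8  85.8 -45.1] [ 0.5553 -0.0496  0.2928]
```

Request:
step_arm(
  motion=[
    {"tx":0,"ty":0,"tz":0,"rx":-10,"ry":-10,"rz":0,"grip":-0.3},
    {"tx":0,"ty":0,"tz":0,"rx":-10,"ry":-10,"rz":0,"grip":-0.3},
    {"tx":0,"ty":0,"tz":0,"rx":-10,"ry":-10,"rz":0,"grip":-0.3},
    {"tx":0,"ty":0,"tz":0,"rx":0,"ry":0,"rz":0,"grip":-0.3},
  ],
)

```text
time: 20.98
ee_pos: [0.5549, -0.0405, 0.296]
ee_rot: [[0.903, 0.224, 0.365], [0.184, -0.973, 0.141], [0.387, -0.06, -0.92]]
contact_force: [0.9, 0.2, 0.9]
width: 0.057
grasp_force: 0.0
```

```bash
python3 log.py
python3 - <<'E'
from kin import *; import json
D2=[D[0]]+[tuple(l) for l in json.load(open('log.json'))]
s=(-1,-1,-1,-1); best=None
for x0 in ([.3,.35,.35,.25,0,0,0,0,-4.5,85.5],[.3,.4,.4,.2,.05,.05,.05,-.05,-4.5,85.5]):
    f=least_squares(res,x0,args=(s,D2))
    print(f.cost,f.x.round(4));print(res(f.x,s,D2)[:-9].reshape(-1,6).round(1))
E
```

```text
[-3.780e+01  1.000e-01  4.470e+01  1.149e+02 -1.510e+01  4.540e+01
 -6.200e+01] [ 0.5549 -0.0405  0.296 ]
80.79783286318039 [ 3.02800e-01  5.00000e-01  4.56600e-01  3.58900e-01  1.40000e-03
  1.25000e-02  8.40000e-03 -2.15000e-02 -4.17300e+00  8.60524e+01]
[[-2.1  3.   1.1 -0.1 -0.  -0.4]
 [-8.7 -2.2 -1.2 -0.   0.  -0.5]
 [ 4.5 -1.9 -0.4  0.5 -4.1  0.7]
 [ 1.5  1.7  0.6  3.2 -0.4  0.2]]
80.79783286317274 [ 3.02800e-01  5.00000e-01  4.56600e-01  3.58900e-01  1.40000e-03
  1.25000e-02  8.40000e-03 -2.15000e-02 -4.17300e+00  8.60524e+01]
[[-2.1  3.   1.1 -0.1 -0.  -0.4]
 [-8.7 -2.2 -1.2 -0.   0.  -0.5]
 [ 4.5 -1.9 -0.4  0.5 -4.1  0.7]
 [ 1.5  1.7  0.6  3.2 -0.4  0.2]]
```

```bash
cat > ik.py <<'E'
from kin import *
X=np.array([.3028,.5,.4566,.3589,.0014,.0125,.0084,-.0215,-4.173,86.05]);S=(-1,-1,-1,-1)
LO=np.array([-169.25,-16.82,-84.01,7.8,-59.2,7.22,-163.78]);HI=np.array([169.25,113.86,82.57,145.47,239.2,106.19,163.78])
def err(q,p,R):
    T=fk(X,S,q); return np.r_[(T[:3,3]-p)*100, Ro.from_matrix(R@T[:3,:3].T).as_rotvec()*20]
def up(psi,opt,lean=0):
    c,s=np.cos(np.radians(psi)),np.sin(np.radians(psi)); z=np.array([c,s,0]);x=np.array([0,0,1.])*opt
    R=np.c_[x,np.cross(z,x),z]
    return Ro.from_rotvec(np.radians(lean)*np.cross(z,[0,0,1.])*-1).as_matrix()@R   # lean>0: hand points down by lean
def solve(p,R,q0):
    f=least_squares(lambda q:np.r_[err(q,p,R),.002*(q-q0)],np.clip(q0,LO+2,HI-2),bounds=(LO+1,HI-1),max_nfev=80)
    e=err(f.x,p,R); return f.x,np.linalg.norm(e[:3])*10,np.degrees(np.linalg.norm(e[3:])/20)
E
cat > s.py <<'E'
from ik import *
rng=np.random.default_rng(0)
for bay,y in((0,.1407),(1,.183),(2,.226)):
  for opt in(1,-1):
    for psi in range(-150,151,30):
        R=up(psi,opt); p=np.array([.617,y,.21])+R[:,2]*.019; best=None
        for k in range(10):
            q,ep,er=solve(p,R,rng.uniform(LO,HI))
            if best is None or ep+er<best[1]+best[2]: best=(q,ep,er)
            if ep+er<5: break
        if best[1]+best[2]<30: print(bay,opt,psi,best[0].round(0),round(best[1],1),round(best[2],1))
  if bay==0: pass
E
time timeout 550 python3 s.py
```

```text
0 1 -90 [-54.  65.  21.  73.  48. 105. 131.] 0.0 0.0
0 1 -60 [-67.  55.  25. 101.  65.  80. 118.] 0.0 0.0
0 1 -30 [-91.  63.  52. 127.  92.  45.  87.] 0.0 0.0
0 1 0 [-45.  45.  15. 144. 150.  92.  72.] 1.3 0.4
0 1 30 [-21.  47.  24. 143. 210. 105.  75.] 0.0 0.0
0 1 60 [ 72.  99. -83. 123.   9.  13.  -1.] 0.0 0.0
0 1 90 [ 59.  94. -83.  97.   1.  56.   4.] 0.0 0.0
0 1 120 [ 22.  69. -31.  68. -40. 105.  35.] 0.0 0.0
0 -1 -90 [-54.  65.  21.  73.  48. 105. -49.] 0.0 0.0
0 -1 -60 [-68.  56.  28. 101.  64.  79. -62.] 0.1 0.0
0 -1 -30 [-46.  45.  -3. 127. 107.  89. -85.] 0.0 0.0
0 -1 0 [ -7.  48. -26. 144. 159. 105. -80.] 0.5 0.1
0 -1 30 [ -22.   47.   25.  143.  209.  105. -106.] 0.0 0.0
0 -1 60 [  69.   83.  -71.  123.  -58.   22. -119.] 0.0 0.0
0 -1 90 [  35.   58.  -30.   97.  -58.   80. -130.] 0.0 0.0
0 -1 120 [  22.   69.  -31.   68.  -40.  105. -145.] 0.0 0.0
1 1 -90 [-60.  70.  31.  67.  41. 105. 137.] 0.0 0.0
1 1 -60 [-82.  66.  47.  96.  47.  70. 131.] 0.0 0.0
1 1 -30 [-84.  54.  38. 123.  91.  59.  94.] 0.0 0.0
1 1 0 [-43.  43.   6. 142. 146.  92.  80.] 0.0 0.0
1 1 30 [-27.  46
[... 857 characters left out ...]

2 1 30 [  5.  46. -21. 143. 203.  90. 102.] 0.0 0.0
2 1 60 [-21.  49.  30. 127. 238. 105.  69.] 1.8 1.2
2 1 90 [ 35.  61. -40. 101. -58.  68.  49.] 0.0 0.0
2 1 120 [ 23.  72. -43.  71. -35.  95.  30.] 0.0 0.0
2 -1 -90 [-72.  86.  69.  60.  11. 101. -21.] 0.0 0.0
2 -1 -60 [-48.  56.  -8.  91.  78. 105. -64.] 0.0 0.0
2 -1 -30 [-34.  50. -26. 118. 108. 105. -75.] 0.0 0.0
2 -1 0 [-44.  43.   0. 139. 141.  91. -95.] 0.0 0.0
2 -1 30 [  9.  47. -25. 143. 204.  89. -75.] 0.0 0.0
2 -1 60 [  62.   95.  -78.  124.  -58.    8. -115.] 2.0 1.9
2 -1 90 [  35.   61.  -40.  101.  -58.   68. -131.] 0.0 0.0
2 -1 120 [  20.   70.  -37.   71.  -40.   97. -147.] 0.0 0.0
real	0m10.813s
user	0m11.251s
sys	0m0.040s
```

An upright pose with the hand pointing +y (ψ=90) is reachable and keeps clear of the cap. I'm simulating the path with a min-norm local IK from the current joints.

```bash
cat > sim.py <<'E'
from ik import *; import sys
def step(q,p,R,n=6):
    for _ in range(n):
        e=err(q,p,R); J=np.array([(err(q+d,p,R)-e)/.1 for d in np.eye(7)*.1]).T
        q=np.clip(q-J.T@np.linalg.solve(J@J.T+.0005*np.eye(6),e),LO,HI)
    return q
def path(q,ways,every=5,show=True):
    T=fk(X,S,q);p,R=T[:3,3],T[:3,:3]
    for nm,dp,rv,n in ways:
        dR=Ro.from_rotvec(np.array(rv)/n,degrees=True).as_matrix()
        for i in range(n):
            p=p+np.array(dp)/n; R=dR@R; q=step(q,p,R)
        e=err(q,p,R); print(nm,q.round(0),'p',p.round(3),'err mm',round(np.linalg.norm(e[:3])*10,1),'deg',round(np.degrees(np.linalg.norm(e[3:])/20),1)) if show else 0
    return q
E
python3 - <<'E'
from sim import *
q=np.array([-37.9,17.4,49.3,97.4,-13.7,71.5,-70.2])
for y in(.14,.226):
  q1=path(q,[('down',(0,.005,-.275),(0,0,0),8),('lift',(0,0,.30),(0,0,0),8),('yaw',(0,0.02,0),(0,0,84),12)])
  a=path(q1,[('pitch',(0.0,.05,0.01),(90,0,0),12),('over',(.617-.556,y+.019-.02,-.0),(0,0,0),10),('lower',(0,0,-.1),(0,0,0),6)])
  print()
# alternative pitch with psi 110
E
```

```text
down [-28.  36.  37. 113. -32.  42. -56.] p [ 0.548 -0.049  0.019] err mm 0.0 deg 0.0
lift [-39.  17.  50.  95. -13.  74. -71.] p [ 0.548 -0.049  0.319] err mm 0.0 deg 0.0
yaw [-30.  14.  35.  95.  -8.  73.   6.] p [ 0.548 -0.029  0.319] err mm 0.0 deg 0.0
pitch [ 31.  42.  -4.  99. -59. 106.  50.] p [0.548 0.021 0.329] err mm 23.1 deg 3.9
over [ 40.  48. -37. 100. -59.  81.  40.] p [0.609 0.16  0.329] err mm 4.9 deg 0.8
lower [ 38.  57. -34.  99. -57.  78.  47.] p [0.609 0.16  0.229] err mm 0.0 deg 0.0

down [-28.  36.  37. 113. -32.  42. -56.] p [ 0.548 -0.049  0.019] err mm 0.0 deg 0.0
lift [-39.  17.  50.  95. -13.  74. -71.] p [ 0.548 -0.049  0.319] err mm 0.0 deg 0.0
yaw [-30.  14.  35.  95.  -8.  73.   6.] p [ 0.548 -0.029  0.319] err mm 0.0 deg 0.0
pitch [ 31.  42.  -4.  99. -59. 106.  50.] p [0.548 0.021 0.329] err mm 23.1 deg 3.9
over [ 39.  51. -48. 103. -59.  69.  39.] p [0.609 0.246 0.329] err mm 4.9 deg 0.8
lower [ 37.  60. -44. 102. -57.  66.  47.] p [0.609 0.246 0.229] err mm 0.0 deg 0.0
```

```bash
cat > to.py <<'E'
import sys; from h import *; from scipy.spatial.transform import Rotation as Ro
def to(yaw,x,y,z): # down hand, hand-x heading = yaw deg
    s=sense();c,sn=np.cos(np.radians(yaw)),np.sin(np.radians(yaw))
    R=np.c_[[c,sn,0],[sn,-c,0],[0,0,-1]]
    print('rot',Ro.from_matrix(R@s['ee_rot'].T).as_rotvec(degrees=True).round(2),'shift',(np.array([x,y,z])-s['ee_pos']).round(4),'q',s['q'].round(0),'w',round(s['width'],4),'t',s['time'])
if __name__=='__main__': to(*map(float,sys.argv[1:]))
E
python3 to.py 5.8 .5 -.052 .26
```

```text
rot [-7.09 21.96 -6.4 ] shift [-0.0549 -0.0115 -0.036 ] q [-38.   0.  45. 115. -15.  45. -62.] w 0.057 t 20.975
```

Request:
step_arm(
  motion=[
    {"tx":-0.018,"ty":-0.0038,"tz":-0.012,"rx":-2.36,"ry":7.32,"rz":-2.13,"grip":-0.3},
    {"tx":-0.018,"ty":-0.0038,"tz":-0.012,"rx":-2.36,"ry":7.32,"rz":-2.13,"grip":-0.3},
    {"tx":-0.018,"ty":-0.0038,"tz":-0.012,"rx":-2.36,"ry":7.32,"rz":-2.13,"grip":-0.3},
    {"tx":0,"ty":0,"tz":0,"rx":0,"ry":0,"rz":0,"grip":-0.3},
    {"tx":0,"ty":0,"tz":0,"rx":0,"ry":0,"rz":0,"grip":-0.3},
  ],
)

```text
time: 21.6
ee_pos: [0.503, -0.058, 0.2596]
ee_rot: [[0.996, 0.092, -0.0], [0.092, -0.996, -0.005], [-0.001, 0.005, -1.0]]
contact_force: [0.4, 0.8, 0.4]
width: 0.0574
grasp_force: 0.0
```

```bash
cat > find.py <<'E'
from to import *
def handle(cx,cy,n=None,r=.1):
    im,W=snap('wrist',n); hsv=cv2.cvtColor(im,cv2.COLOR_RGB2HSV)
    m=((hsv[...,0]<13)|(hsv[...,0]>170))&(hsv[...,1]>80)&(hsv[...,2]<130)&(W[...,2]>.016)&(W[...,2]<.03)&(np.hypot(W[...,0]-cx,W[...,1]-cy)<r)
    n,l,st,ce=cv2.connectedComponentsWithStats(m.astype(np.uint8)); k=1+st[1:,4].argmax()
    p=W[l==k]; b=cv2.minAreaRect(p[:,:2].astype(np.float32)*1000)
    print(len(p),'z',np.median(p[:,2]).round(4),np.round(b[0],1),np.round(b[1],1),round(b[2],1))
if __name__=='__main__':
    handle(float(sys.argv[1]),float(sys.argv[2]),sys.argv[3])
E
python3 to.py 5.8 .557 -.0463 .019; python3 find.py .529 -.049 pics/w7.png
```

```text
rot [ 0.31 -0.02  0.51] shift [ 0.054   0.0117 -0.2406] q [-37.  12.  45. 107.  -9.  65. -74.] w 0.0574 t 21.6
1259 z 0.0213 [529.8 -51.5] [98.4 19.9] 6.6
```

View pics/w7.png

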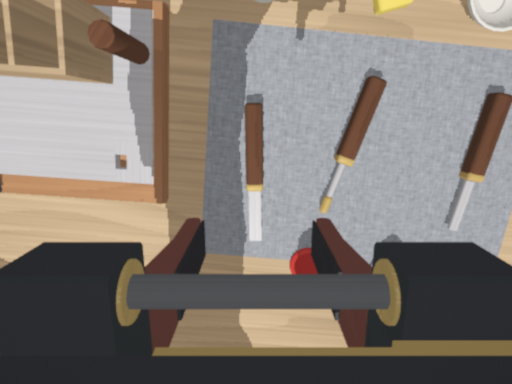

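Handle A is at (0.530, −0.0515), 6.6°, top at 0.021. The view shows it at (254,140), clear of the red spool. Descending to grip 20 mm from its end.

Request:
step_arm(
  motion=[
    {"tx":0.014,"ty":0.0025,"tz":-0.055,"rx":0.1,"ry":0,"rz":0.3,"grip":-0.3},
    {"tx":0.014,"ty":0.0025,"tz":-0.055,"rx":0.1,"ry":0,"rz":0.3,"grip":-0.3},
    {"tx":0.014,"ty":0.0024,"tz":-0.055,"rx":0.1,"ry":0,"rz":0.3,"grip":-0.3},
    {"tx":0.0136,"ty":0.0024,"tz":-0.05,"rx":0,"ry":0,"rz":0.4,"grip":-0.3},
    {"tx":0,"ty":0,"tz":0,"rx":0,"ry":0,"rz":0,"grip":-0.3},
  ],
)

```text
time: 22.28
ee_pos: [0.5563, -0.0481, 0.0423]
ee_rot: [[0.993, 0.115, -0.006], [0.115, -0.993, -0.001], [-0.006, 0.0, -1.0]]
contact_force: [-1.1, 0.0, 1.3]
width: 0.0571
grasp_force: 0.0
```

```bash
python3 to.py 6.6 .5586 -.0482 .005
```

```text
rot [ 0.06 -0.33  0.02] shift [ 0.0023 -0.0001 -0.0373] q [-26.  34.  35. 112. -27.  43. -58.] w 0.0571 t 22.275
```

Request:
step_arm(
  motion=[
    {"tx":0.001,"ty":0,"tz":-0.025,"rx":0,"ry":0,"rz":0,"grip":-0.3},
    {"tx":0.001,"ty":0,"tz":-0.012,"rx":0,"ry":0,"rz":0,"grip":-0.3},
    {"tx":0,"ty":0,"tz":0,"rx":0,"ry":0,"rz":0,"grip":1},
    {"tx":0,"ty":0,"tz":0,"rx":0,"ry":0,"rz":0,"grip":1},
    {"tx":0,"ty":0,"tz":0,"rx":0,"ry":0,"rz":0,"grip":1},
  ],
)

```text
time: 22.9
ee_pos: [0.5606, -0.048, 0.0087]
ee_rot: [[0.993, 0.115, 0.0], [0.115, -0.993, -0.001], [0.0, 0.001, -1.0]]
contact_force: [-0.1, 0.3, 0.3]
width: 0.0308
grasp_force: 0.0
```

Request:
step_arm(
  motion=[
    {"tx":0,"ty":0,"tz":0,"rx":0,"ry":0,"rz":0,"grip":1},
    {"tx":0,"ty":0,"tz":0,"rx":0,"ry":0,"rz":0,"grip":1},
    {"tx":0,"ty":0,"tz":0,"rx":0,"ry":0,"rz":0,"grip":1},
  ],
)

```text
time: 23.28
ee_pos: [0.5604, -0.048, 0.0082]
ee_rot: [[0.993, 0.115, -0.0], [0.115, -0.993, -0.001], [-0.001, 0.001, -1.0]]
contact_force: [-1.9, 1.2, 7.2]
width: 0.0214
grasp_force: 50.0
```

Request:
step_arm(
  motion=[
    {"tx":0,"ty":0,"tz":0.03,"rx":0,"ry":0,"rz":0,"grip":1},
    {"tx":0,"ty":0,"tz":0.055,"rx":0,"ry":0,"rz":0,"grip":1},
    {"tx":0,"ty":0,"tz":0.06,"rx":0,"ry":0,"rz":0,"grip":1},
    {"tx":0,"ty":0,"tz":0.06,"rx":0,"ry":0,"rz":0,"grip":1},
    {"tx":0,"ty":0,"tz":0.06,"rx":0,"ry":0,"rz":0,"grip":1},
  ],
)

```text
time: 23.9
ee_pos: [0.5595, -0.048, 0.2745]
ee_rot: [[0.993, 0.115, -0.001], [0.115, -0.993, -0.001], [-0.002, 0.001, -1.0]]
contact_force: [1.8, 0.6, -1.4]
width: 0.0215
grasp_force: 50.0
```

Request:
step_arm(
  motion=[
    {"tx":0,"ty":0,"tz":0.05,"rx":0,"ry":0,"rz":0,"grip":1},
    {"tx":0.003,"ty":0.015,"tz":0,"rx":0,"ry":0,"rz":10.4,"grip":1},
    {"tx":0.003,"ty":0.015,"tz":0,"rx":0,"ry":0,"rz":10.4,"grip":1},
    {"tx":0.003,"ty":0.015,"tz":0,"rx":0,"ry":0,"rz":10.4,"grip":1},
    {"tx":0.003,"ty":0.015,"tz":0,"rx":0,"ry":0,"rz":10.4,"grip":1},
  ],
)

```text
time: 24.52
ee_pos: [0.5718, 0.0124, 0.3224]
ee_rot: [[0.662, 0.749, -0.001], [0.749, -0.662, -0.002], [-0.002, 0.0, -1.0]]
contact_force: [-0.3, 0.2, -1.5]
width: 0.0218
grasp_force: 50.0
```

Request:
step_arm(
  motion=[
    {"tx":0.003,"ty":0.015,"tz":0,"rx":0,"ry":0,"rz":10.4,"grip":1},
    {"tx":0.003,"ty":0.015,"tz":0,"rx":0,"ry":0,"rz":10.4,"grip":1},
    {"tx":0.003,"ty":0.015,"tz":0,"rx":0,"ry":0,"rz":10.4,"grip":1},
    {"tx":0.003,"ty":0.015,"tz":0,"rx":0,"ry":0,"rz":10.4,"grip":1},
    {"tx":0,"ty":0,"tz":0,"rx":0,"ry":0,"rz":0,"grip":1},
  ],
)

```text
time: 25.15
ee_pos: [0.5838, 0.0731, 0.3221]
ee_rot: [[0.003, 1.0, -0.0], [1.0, -0.003, -0.001], [-0.001, -0.0, -1.0]]
contact_force: [-0.4, -0.1, -1.5]
width: 0.0213
grasp_force: 50.0
```

```bash
python3 to.py 90 .6 .07 .33; python3 log.py
```

```text
rot [ 0.06 -0.02  0.16] shift [ 0.0162 -0.0031  0.0079] q [-33.  17.  28.  90.  -8.  75.  -4.] w 0.0213 t 25.15
[-33.2  16.9  28.   90.   -8.   75.2  -4.4] [0.5838 0.0731 0.3221]
```

Chisel held, handle heading +y. Now pitching it upright with rx +90.

Request:
step_arm(
  motion=[
    {"tx":0.003,"ty":0.01,"tz":0.003,"rx":10,"ry":0,"rz":0,"grip":1},
    {"tx":0.003,"ty":0.01,"tz":0.003,"rx":10,"ry":0,"rz":0,"grip":1},
    {"tx":0.003,"ty":0.01,"tz":0.003,"rx":10,"ry":0,"rz":0,"grip":1},
    {"tx":0.003,"ty":0.01,"tz":0.003,"rx":10,"ry":0,"rz":0,"grip":1},
    {"tx":0.003,"ty":0.01,"tz":0.003,"rx":10,"ry":0,"rz":0,"grip":1},
  ],
)

```text
time: 25.78
ee_pos: [0.5996, 0.1203, 0.3383]
ee_rot: [[0.008, 1.0, 0.005], [0.64, -0.009, 0.768], [0.768, -0.003, -0.64]]
contact_force: [0.1, 0.8, -1.9]
width: 0.0215
grasp_force: 50.0
```

Request:
step_arm(
  motion=[
    {"tx":0.003,"ty":0.01,"tz":0.003,"rx":10,"ry":0,"rz":0,"grip":1},
    {"tx":0.003,"ty":0.01,"tz":0.003,"rx":10,"ry":0,"rz":0,"grip":1},
    {"tx":0.003,"ty":0.01,"tz":0.003,"rx":10,"ry":0,"rz":0,"grip":1},
    {"tx":0.003,"ty":0.01,"tz":0.003,"rx":10,"ry":0,"rz":0,"grip":1},
    {"tx":0,"ty":0,"tz":0,"rx":0,"ry":0,"rz":0,"grip":1},
  ],
)

```text
time: 26.4
ee_pos: [0.6089, 0.1522, 0.3293]
ee_rot: [[0.03, 1.0, -0.008], [0.144, 0.003, 0.99], [0.989, -0.03, -0.144]]
contact_force: [1.0, 0.0, -1.0]
width: 0.0213
grasp_force: 50.0
```

```bash
python3 log.py
```

```text
[ 39.   43.5 -37.   96.  -58.   76.6  36. ] [0.6089 0.1522 0.3293]
```

Request:
step_arm(
  motion=[
    {"tx":0.002,"ty":0.02,"tz":0.005,"rx":2,"ry":0,"rz":0,"grip":1},
    {"tx":0.002,"ty":0.02,"tz":0.005,"rx":2,"ry":0,"rz":0,"grip":1},
    {"tx":0.002,"ty":0.02,"tz":0,"rx":2,"ry":0,"rz":0,"grip":1},
    {"tx":0.002,"ty":0.017,"tz":0,"rx":2,"ry":0,"rz":0,"grip":1},
    {"tx":0,"ty":0,"tz":0,"rx":0,"ry":0,"rz":0,"grip":1},
  ],
)

```text
time: 27.02
ee_pos: [0.6159, 0.235, 0.3434]
ee_rot: [[0.017, 1.0, -0.015], [0.018, 0.015, 1.0], [1.0, -0.017, -0.018]]
contact_force: [0.6, -1.2, -1.2]
width: 0.0213
grasp_force: 50.0
```

```bash
cat > upr.py <<'E'
import sys; from h import *; from scipy.spatial.transform import Rotation as Ro
def upr(y,z,psi=90,n=None):
    c,sn=np.cos(np.radians(psi)),np.sin(np.radians(psi)); zz=np.array([c,sn,0]);x=np.array([0,0,1.])
    s=sense();R=np.c_[x,np.cross(zz,x),zz]
    tgt=np.array([.617,y,z])+.004*zz   # TCP so that handle axis is over the bay
    print('rot',Ro.from_matrix(R@s['ee_rot'].T).as_rotvec(degrees=True).round(2),'shift',(tgt-s['ee_pos']).round(4),'pos',s['ee_pos'].round(4),'F',s['contact_force'].round(1),'q',s['q'].round(0),'t',s['time'],'R',s['ee_rot'].round(3).tolist())
if __name__=='__main__': upr(*map(float,sys.argv[1:]))
E
python3 upr.py .226 .30
python3 -c "
from h import *
im,W=snap('side','pics/s2.png'); cv2.imwrite('pics/s2c.png',cv2.resize(im[60:260,120:360],None,fx=2.5,fy=2.5)[:,:,::-1])"
```

```text
rot [ 1.03 -0.96 -0.85] shift [ 0.0011 -0.005  -0.0434] pos [0.6159 0.235  0.3434] F [ 0.6 -1.2 -1.2] q [ 41.  51. -52.  98. -58.  66.  37.] t 27.025 R [[0.017, 1.0, -0.015], [0.018, 0.015, 1.0], [1.0, -0.017, -0.018]]
```

View pics/s2c.png

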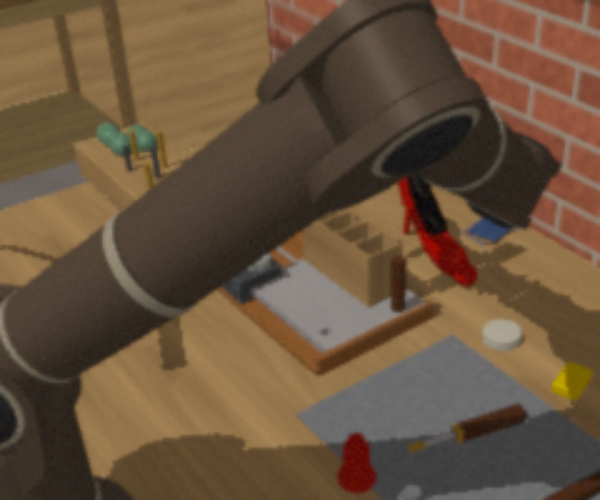

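Upright within 1° over bay2. The side view shows the arm clear of the spools and shoe. Lowering.

Request:
step_arm(
  motion=[
    {"tx":0.0011,"ty":-0.005,"tz":-0.02,"rx":1,"ry":-0.9,"rz":-0.8,"grip":1},
    {"tx":0,"ty":0,"tz":-0.02,"rx":0,"ry":0,"rz":0,"grip":1},
    {"tx":0,"ty":0,"tz":-0.02,"rx":0,"ry":0,"rz":0,"grip":1},
    {"tx":0,"ty":0,"tz":0,"rx":0,"ry":0,"rz":0,"grip":1},
  ],
)

```text
time: 27.58
ee_pos: [0.6177, 0.2281, 0.2826]
ee_rot: [[0.003, 1.0, 0.002], [-0.005, -0.002, 1.0], [1.0, -0.003, 0.005]]
contact_force: [0.1, 0.2, -1.2]
width: 0.022
grasp_force: 50.0
```

```bash
python3 upr.py .226 .205
```

```text
rot [-0.31 -0.16  0.12] shift [-0.0007  0.0019 -0.0776] pos [0.6177 0.2281 0.2826] F [ 0.1  0.2 -1.2] q [ 41.  58. -50.  99. -57.  64.  43.] t 27.575 R [[0.003, 1.0, 0.002], [-0.005, -0.002, 1.0], [1.0, -0.003, 0.005]]
```

Request:
step_arm(
  motion=[
    {"tx":0,"ty":0.001,"tz":-0.02,"rx":0,"ry":0,"rz":0,"grip":1},
    {"tx":0,"ty":0,"tz":-0.02,"rx":0,"ry":0,"rz":0,"grip":1},
    {"tx":0,"ty":0,"tz":-0.02,"rx":0,"ry":0,"rz":0,"grip":1},
    {"tx":0,"ty":0,"tz":-0.015,"rx":0,"ry":0,"rz":0,"grip":1},
    {"tx":0,"ty":0,"tz":0,"rx":0,"ry":0,"rz":0,"grip":1},
  ],
)

```text
time: 28.2
ee_pos: [0.6176, 0.2293, 0.208]
ee_rot: [[0.002, 1.0, 0.002], [-0.007, -0.002, 1.0], [1.0, -0.002, 0.007]]
contact_force: [-0.4, -0.5, -1.2]
width: 0.0214
grasp_force: 50.0
```

```bash
python3 upr.py .226 .205
```

```text
rot [-0.4  -0.12  0.13] shift [-0.0006  0.0007 -0.003 ] pos [0.6176 0.2293 0.208 ] F [-0.4 -0.5 -1.2] q [ 39.  64. -48.  98. -55.  62.  48.] t 28.2 R [[0.002, 1.0, 0.002], [-0.007, -0.002, 1.0], [1.0, -0.002, 0.007]]
```

Tip is about 11 mm above the floor with no contact. Releasing and backing out along −y, then up and back to hand-down near the burnisher.

Request:
step_arm(
  motion=[
    {"tx":0,"ty":0,"tz":0,"rx":0,"ry":0,"rz":0,"grip":-0.3},
    {"tx":0,"ty":0,"tz":0,"rx":0,"ry":0,"rz":0,"grip":-0.3},
    {"tx":0,"ty":0,"tz":0,"rx":0,"ry":0,"rz":0,"grip":-0.3},
    {"tx":0,"ty":0,"tz":0,"rx":0,"ry":0,"rz":0,"grip":-0.3},
    {"tx":0,"ty":-0.01,"tz":0,"rx":0,"ry":0,"rz":0,"grip":-0.3},
  ],
)

```text
time: 28.82
ee_pos: [0.6173, 0.2197, 0.2099]
ee_rot: [[-0.0, 1.0, 0.001], [-0.007, -0.001, 1.0], [1.0, 0.0, 0.007]]
contact_force: [-0.5, -0.3, -1.1]
width: 0.057
grasp_force: 0.0
```

Request:
step_arm(
  motion=[
    {"tx":0,"ty":-0.025,"tz":0,"rx":0,"ry":0,"rz":0,"grip":-0.3},
    {"tx":0,"ty":-0.03,"tz":0,"rx":0,"ry":0,"rz":0,"grip":-0.3},
    {"tx":0,"ty":-0.03,"tz":0.02,"rx":0,"ry":0,"rz":0,"grip":-0.3},
    {"tx":0,"ty":-0.01,"tz":0.04,"rx":0,"ry":0,"rz":0,"grip":-0.3},
    {"tx":0,"ty":0,"tz":0.05,"rx":0,"ry":0,"rz":0,"grip":-0.3},
  ],
)

```text
time: 29.45
ee_pos: [0.6183, 0.122, 0.3196]
ee_rot: [[0.002, 1.0, 0.005], [-0.006, -0.005, 1.0], [1.0, -0.002, 0.006]]
contact_force: [0.9, -0.8, 0.1]
width: 0.0571
grasp_force: 0.0
```

```bash
python3 log.py
cat > tools.py <<'E'
from h import *
im,W=snap('top'); hsv=cv2.cvtColor(im,cv2.COLOR_RGB2HSV)
m=((hsv[...,0]<13)|(hsv[...,0]>170))&(hsv[...,1]>80)&(hsv[...,2]<130)
cup=m&(W[...,2]>.14)&(abs(W[...,0]-.617)<.08)&(W[...,1]>.1)&(W[...,1]<.29)
if cup.any(): print('standing handle top', np.median(W[cup],0), W[cup].max(0),cup.sum())
lay=m&(W[...,2]>.012)&(W[...,2]<.032)&(W[...,1]<.05)
n,l,st,ce=cv2.connectedComponentsWithStats(lay.astype(np.uint8))
for k in range(1,n):
    if st[k,4]>60:
        p=W[l==k]; b=cv2.minAreaRect(p[:,:2].astype(np.float32)*1000); print('lying',st[k,4],np.round(b[0],1),np.round(b[1],1),round(b[2],1),ce[k].round(0))
E
python3 tools.py
```

```text
[ 47.4  54.5 -48.   94.1 -53.3  75.   37.3] [0.6183 0.122  0.3196]
standing handle top [0.60761508 0.20527549 0.21717583] [0.65363978 0.22804389 0.33637767] 160
lying 211 [ 572.6 -178.4] [20.6 97.2] 76.0 [343. 189.]
lying 64 [ 543.8 -335.7] [19.  46.6] 84.8 [395. 200.]
```

The chisel stands in bay2 (handle top z 0.217). Unwinding the wrist toward the burnisher at (0.573, −0.178), −14°.

Request:
step_arm(
  motion=[
    {"tx":0,"ty":-0.02,"tz":0,"rx":-10,"ry":0,"rz":0,"grip":-0.3},
    {"tx":0,"ty":-0.02,"tz":0,"rx":-10,"ry":0,"rz":0,"grip":-0.3},
    {"tx":0,"ty":-0.02,"tz":0,"rx":-10,"ry":0,"rz":0,"grip":-0.3},
    {"tx":0,"ty":-0.02,"tz":0,"rx":-10,"ry":0,"rz":0,"grip":-0.3},
    {"tx":0,"ty":-0.02,"tz":0,"rx":-10,"ry":0,"rz":0,"grip":-0.3},
  ],
)

```text
time: 30.12
ee_pos: [0.6178, 0.0222, 0.3202]
ee_rot: [[0.001, 1.0, 0.004], [0.766, -0.003, 0.642], [0.642, 0.003, -0.766]]
contact_force: [-0.0, 0.9, -1.3]
width: 0.057
grasp_force: 0.0
```

Request:
step_arm(
  motion=[
    {"tx":0,"ty":-0.02,"tz":0,"rx":-10,"ry":0,"rz":0,"grip":-0.3},
    {"tx":0,"ty":-0.02,"tz":0,"rx":-10,"ry":0,"rz":0,"grip":-0.3},
    {"tx":0,"ty":-0.02,"tz":0,"rx":-10,"ry":0,"rz":0,"grip":-0.3},
    {"tx":0,"ty":-0.02,"tz":0,"rx":-10,"ry":0,"rz":0,"grip":-0.3},
    {"tx":0,"ty":0,"tz":0,"rx":0,"ry":0,"rz":0,"grip":-0.3},
  ],
)

```text
time: 30.75
ee_pos: [0.6177, -0.0527, 0.3204]
ee_rot: [[-0.005, 1.0, 0.003], [1.0, 0.005, 0.007], [0.007, 0.003, -1.0]]
contact_force: [0.1, 0.7, -0.1]
width: 0.0568
grasp_force: 0.0
```

Request:
step_arm(
  motion=[
    {"tx":-0.007,"ty":-0.0115,"tz":-0.006,"rx":0,"ry":0,"rz":-10.4,"grip":-0.3},
    {"tx":-0.007,"ty":-0.0115,"tz":-0.006,"rx":0,"ry":0,"rz":-10.4,"grip":-0.3},
    {"tx":-0.007,"ty":-0.0115,"tz":-0.006,"rx":0,"ry":0,"rz":-10.4,"grip":-0.3},
    {"tx":-0.007,"ty":-0.0115,"tz":-0.006,"rx":0,"ry":0,"rz":-10.4,"grip":-0.3},
    {"tx":-0.007,"ty":-0.0115,"tz":-0.006,"rx":0,"ry":0,"rz":-10.4,"grip":-0.3},
  ],
)

```text
time: 31.38
ee_pos: [0.582, -0.1145, 0.2886]
ee_rot: [[0.793, 0.609, 0.005], [0.609, -0.793, 0.006], [0.008, -0.002, -1.0]]
contact_force: [0.0, 0.6, -0.0]
width: 0.0576
grasp_force: 0.0
```

Request:
step_arm(
  motion=[
    {"tx":-0.007,"ty":-0.0115,"tz":-0.006,"rx":0,"ry":0,"rz":-10.4,"grip":-0.3},
    {"tx":-0.007,"ty":-0.0115,"tz":-0.006,"rx":0,"ry":0,"rz":-10.4,"grip":-0.3},
    {"tx":-0.007,"ty":-0.0115,"tz":-0.006,"rx":0,"ry":0,"rz":-10.4,"grip":-0.3},
    {"tx":-0.007,"ty":-0.0115,"tz":-0.006,"rx":0,"ry":0,"rz":-10.4,"grip":-0.3},
    {"tx":-0.007,"ty":-0.0115,"tz":-0.006,"rx":0,"ry":0,"rz":-10.4,"grip":-0.3},
  ],
)

```text
time: 32.0
ee_pos: [0.5469, -0.172, 0.2586]
ee_rot: [[0.968, -0.251, 0.005], [-0.251, -0.968, 0.0], [0.005, -0.001, -1.0]]
contact_force: [0.4, 0.0, -0.6]
width: 0.057
grasp_force: 0.0
```

Request:
step_arm(
  motion=[
    {"tx":0,"ty":0,"tz":0,"rx":0,"ry":0,"rz":0,"grip":-0.3},
    {"tx":0,"ty":0,"tz":0,"rx":0,"ry":0,"rz":0,"grip":-0.3},
  ],
)

```text
time: 32.25
ee_pos: [0.5479, -0.1706, 0.2594]
ee_rot: [[0.971, -0.239, 0.006], [-0.239, -0.971, -0.002], [0.006, 0.0, -1.0]]
contact_force: [0.1, 0.2, -1.2]
width: 0.0572
grasp_force: 0.0
```

```bash
python3 to.py -14 .6004 -.1854 .06; python3 find.py .573 -.178 pics/w8.png;python3 tools.py
```

```text
rot [ 0.11  0.33 -0.17] shift [ 0.0525 -0.0148 -0.1994] q [ 16.  17.  -5.  96.   2.  67. -93.] w 0.0572 t 32.25
1287 z 0.0213 [ 572.7 -180.5] [19.9 98.1] 76.1
standing handle top [0.60982971 0.21332116 0.2126671 ] [0.62538586 0.22769848 0.21891695] 90
lying 110 [ 549.6 -172.7] [20. 51.] 76.2 [342. 196.]
```

The wrist view confirms (0.5727, −0.1805), −14°. Descend and grip.

Request:
step_arm(
  motion=[
    {"tx":0.0133,"ty":-0.0042,"tz":-0.055,"rx":0.1,"ry":0.3,"rz":-0.1,"grip":-0.3},
    {"tx":0.0133,"ty":-0.0042,"tz":-0.055,"rx":0,"ry":0,"rz":0,"grip":-0.3},
    {"tx":0.0132,"ty":-0.0042,"tz":-0.055,"rx":0,"ry":0,"rz":0,"grip":-0.3},
    {"tx":0.0132,"ty":-0.0043,"tz":-0.05,"rx":0,"ry":0,"rz":0,"grip":-0.3},
    {"tx":0,"ty":0,"tz":0,"rx":0,"ry":0,"rz":0,"grip":-0.3},
  ],
)

```text
time: 32.98
ee_pos: [0.5986, -0.1863, 0.0403]
ee_rot: [[0.97, -0.242, -0.007], [-0.242, -0.97, 0.001], [-0.007, 0.001, -1.0]]
contact_force: [-0.3, -0.6, 0.8]
width: 0.0573
grasp_force: 0.0
```

```bash
python3 to.py -14 .6009 -.1875 .007
```

```text
rot [-0.04 -0.4  -0.02] shift [ 0.0023 -0.0012 -0.0333] q [ 16.  35.  -4. 100.   3.  46. -94.] w 0.0573 t 32.975
```

Request:
step_arm(
  motion=[
    {"tx":0,"ty":-0.001,"tz":-0.02,"rx":0,"ry":0,"rz":0,"grip":-0.3},
    {"tx":0,"ty":0,"tz":-0.014,"rx":0,"ry":0,"rz":0,"grip":-0.3},
    {"tx":0,"ty":0,"tz":0,"rx":0,"ry":0,"rz":0,"grip":1},
    {"tx":0,"ty":0,"tz":0,"rx":0,"ry":0,"rz":0,"grip":1},
    {"tx":0,"ty":0,"tz":0,"rx":0,"ry":0,"rz":0,"grip":1},
  ],
)

```text
time: 33.6
ee_pos: [0.6013, -0.1887, 0.0114]
ee_rot: [[0.97, -0.243, 0.002], [-0.243, -0.97, -0.002], [0.002, 0.002, -1.0]]
contact_force: [-0.1, -0.0, -0.5]
width: 0.0305
grasp_force: 0.0
```

Request:
step_arm(
  motion=[
    {"tx":0,"ty":0,"tz":0,"rx":0,"ry":0,"rz":0,"grip":1},
    {"tx":0,"ty":0,"tz":0,"rx":0,"ry":0,"rz":0,"grip":1},
    {"tx":0,"ty":0,"tz":0,"rx":0,"ry":0,"rz":0,"grip":1},
  ],
)

```text
time: 33.98
ee_pos: [0.6011, -0.1886, 0.011]
ee_rot: [[0.97, -0.244, 0.001], [-0.244, -0.97, -0.002], [0.002, 0.002, -1.0]]
contact_force: [-0.1, 0.4, 6.5]
width: 0.0218
grasp_force: 50.0
```

Request:
step_arm(
  motion=[
    {"tx":0,"ty":0,"tz":0.03,"rx":0,"ry":0,"rz":0,"grip":1},
    {"tx":0,"ty":0,"tz":0.055,"rx":0,"ry":0,"rz":0,"grip":1},
    {"tx":0,"ty":0,"tz":0.06,"rx":0,"ry":0,"rz":0,"grip":1},
    {"tx":0,"ty":0,"tz":0.06,"rx":0,"ry":0,"rz":0,"grip":1},
    {"tx":0,"ty":0,"tz":0.06,"rx":0,"ry":0,"rz":0,"grip":1},
  ],
)

```text
time: 34.6
ee_pos: [0.6003, -0.1886, 0.2771]
ee_rot: [[0.97, -0.244, -0.0], [-0.244, -0.97, -0.002], [0.0, 0.002, -1.0]]
contact_force: [1.0, -0.7, -1.6]
width: 0.0218
grasp_force: 50.0
```

Request:
step_arm(
  motion=[
    {"tx":0,"ty":0.025,"tz":0.02,"rx":0,"ry":0,"rz":10.4,"grip":1},
    {"tx":0,"ty":0.025,"tz":0.02,"rx":0,"ry":0,"rz":10.4,"grip":1},
    {"tx":0,"ty":0.025,"tz":0.01,"rx":0,"ry":0,"rz":10.4,"grip":1},
    {"tx":0,"ty":0.025,"tz":0,"rx":0,"ry":0,"rz":10.4,"grip":1},
    {"tx":0,"ty":0.025,"tz":0,"rx":0,"ry":0,"rz":10.4,"grip":1},
  ],
)

```text
time: 35.22
ee_pos: [0.6005, -0.0628, 0.3252]
ee_rot: [[0.785, 0.619, 0.001], [0.619, -0.785, -0.001], [0.0, 0.002, -1.0]]
contact_force: [-0.0, 0.9, -1.3]
width: 0.0218
grasp_force: 50.0
```

Request:
step_arm(
  motion=[
    {"tx":0,"ty":0.025,"tz":0,"rx":0,"ry":0,"rz":10.4,"grip":1},
    {"tx":0,"ty":0.025,"tz":0,"rx":0,"ry":0,"rz":10.4,"grip":1},
    {"tx":0,"ty":0.025,"tz":0,"rx":0,"ry":0,"rz":10.4,"grip":1},
    {"tx":0,"ty":0.025,"tz":0,"rx":0,"ry":0,"rz":10.4,"grip":1},
    {"tx":0,"ty":0.025,"tz":0,"rx":0,"ry":0,"rz":10.4,"grip":1},
  ],
)

```text
time: 35.85
ee_pos: [0.6005, 0.0621, 0.325]
ee_rot: [[-0.004, 1.0, 0.001], [1.0, 0.004, 0.001], [0.001, 0.001, -1.0]]
contact_force: [0.5, 0.3, -1.2]
width: 0.0216
grasp_force: 50.0
```

```bash
python3 to.py 90 .6 .07 .33; python3 log.py
python3 - <<'E'
from sim import *; import json
q=np.array(json.load(open('log.json'))[-1][0])
path(q,[('p1',(0,.05,.015),(45,0,0),5),('p2',(0,.05,.015),(45,0,0),5),('over',(.015,.04,0),(0,0,0),4),('low',(0,0,-.14),(0,0,0),8)])
E
```

```text
rot [-0.03  0.06 -0.25] shift [-0.0005  0.0079  0.005 ] q [ 10.  20. -28.  85.   9.  77. -18.] w 0.0216 t 35.85
[  9.7  20.1 -27.6  84.7   9.4  77.4 -18.2] [0.6005 0.0621 0.325 ]
p1 [ 34.  26. -36.  91. -31.  74.  11.] p [0.609 0.117 0.346] err mm 0.0 deg 0.0
p2 [ 44.  48. -46.  99. -57.  77.  36.] p [0.609 0.167 0.361] err mm 0.0 deg 0.0
over [ 41.  49. -46.  99. -59.  74.  36.] p [0.624 0.207 0.361] err mm 0.0 deg 0.0
low [ 38.  61. -42.  98. -55.  71.  46.] p [0.624 0.207 0.221] err mm 0.0 deg 0.0
```

Request:
step_arm(
  motion=[
    {"tx":0.002,"ty":0.01,"tz":0.003,"rx":10,"ry":0,"rz":0,"grip":1},
    {"tx":0.002,"ty":0.01,"tz":0.003,"rx":10,"ry":0,"rz":0,"grip":1},
    {"tx":0.002,"ty":0.01,"tz":0.003,"rx":10,"ry":0,"rz":0,"grip":1},
    {"tx":0.002,"ty":0.01,"tz":0.003,"rx":10,"ry":0,"rz":0,"grip":1},
    {"tx":0.002,"ty":0.01,"tz":0.003,"rx":10,"ry":0,"rz":0,"grip":1},
  ],
)

```text
time: 36.48
ee_pos: [0.6112, 0.1107, 0.3407]
ee_rot: [[0.002, 1.0, 0.004], [0.639, -0.004, 0.769], [0.769, 0.001, -0.639]]
contact_force: [-0.6, 0.2, -1.8]
width: 0.0216
grasp_force: 50.0
```

Request:
step_arm(
  motion=[
    {"tx":0.002,"ty":0.015,"tz":0.003,"rx":10,"ry":0,"rz":0,"grip":1},
    {"tx":0.002,"ty":0.015,"tz":0.003,"rx":10,"ry":0,"rz":0,"grip":1},
    {"tx":0.002,"ty":0.015,"tz":0.003,"rx":10,"ry":0,"rz":0,"grip":1},
    {"tx":0.002,"ty":0.015,"tz":0,"rx":10,"ry":0,"rz":0,"grip":1},
    {"tx":0,"ty":0,"tz":0,"rx":0,"ry":0,"rz":0,"grip":1},
  ],
)

```text
time: 37.1
ee_pos: [0.6182, 0.1705, 0.3442]
ee_rot: [[0.012, 1.0, 0.002], [-0.005, -0.002, 1.0], [1.0, -0.012, 0.005]]
contact_force: [-0.3, -0.3, -1.4]
width: 0.0213
grasp_force: 50.0
```

```bash
python3 upr.py .182 .31
```

```text
rot [-0.27 -0.67  0.11] shift [-0.0012  0.0155 -0.0342] pos [0.6182 0.1705 0.3442] F [-0.3 -0.3 -1.4] q [ 45.  52. -50.  96. -57.  71.  36.] t 37.1 R [[0.012, 1.0, 0.002], [-0.005, -0.002, 1.0], [1.0, -0.012, 0.005]]
```

Request:
step_arm(
  motion=[
    {"tx":-0.0012,"ty":0.0125,"tz":-0.015,"rx":-0.2,"ry":-0.6,"rz":0.1,"grip":1},
    {"tx":0,"ty":0,"tz":-0.02,"rx":0,"ry":0,"rz":0,"grip":1},
    {"tx":0,"ty":0,"tz":-0.02,"rx":0,"ry":0,"rz":0,"grip":1},
    {"tx":0,"ty":0,"tz":0,"rx":0,"ry":0,"rz":0,"grip":1},
  ],
)

```text
time: 37.6
ee_pos: [0.6175, 0.1836, 0.2928]
ee_rot: [[-0.007, 1.0, 0.0], [0.005, -0.0, 1.0], [1.0, 0.007, -0.005]]
contact_force: [0.0, 0.4, -1.0]
width: 0.0216
grasp_force: 50.0
```

```bash
python3 upr.py .179 .205
```

```text
rot [0.26 0.42 0.02] shift [-0.0005 -0.0006 -0.0878] pos [0.6175 0.1836 0.2928] F [ 0.   0.4 -1. ] q [ 43.  56. -49.  97. -55.  69.  41.] t 37.6 R [[-0.007, 1.0, 0.0], [0.005, -0.0, 1.0], [1.0, 0.007, -0.005]]
```

Request:
step_arm(
  motion=[
    {"tx":0,"ty":0,"tz":-0.02,"rx":0,"ry":0,"rz":0,"grip":1},
    {"tx":0,"ty":0,"tz":-0.02,"rx":0,"ry":0,"rz":0,"grip":1},
    {"tx":0,"ty":0,"tz":-0.02,"rx":0,"ry":0,"rz":0,"grip":1},
    {"tx":0,"ty":0,"tz":-0.02,"rx":0,"ry":0,"rz":0,"grip":1},
    {"tx":0,"ty":0,"tz":-0.005,"rx":0,"ry":0,"rz":0,"grip":1},
  ],
)

```text
time: 38.22
ee_pos: [0.6173, 0.1839, 0.2075]
ee_rot: [[-0.007, 1.0, 0.0], [0.002, -0.0, 1.0], [1.0, 0.007, -0.002]]
contact_force: [-0.0, 0.3, -1.2]
width: 0.0213
grasp_force: 50.0
```

Request:
step_arm(
  motion=[
    {"tx":0,"ty":0,"tz":0,"rx":0,"ry":0,"rz":0,"grip":1},
  ],
)

```text
time: 38.35
ee_pos: [0.6176, 0.184, 0.2094]
ee_rot: [[-0.008, 1.0, -0.0], [0.002, 0.0, 1.0], [1.0, 0.008, -0.002]]
contact_force: [0.0, -1.3, 0.2]
width: 0.0219
grasp_force: 50.0
```

Free of contact and inside bay1. Releasing, backing out and unwinding toward the creaser.

Request:
step_arm(
  motion=[
    {"tx":0,"ty":0,"tz":0,"rx":0,"ry":0,"rz":0,"grip":-0.3},
    {"tx":0,"ty":0,"tz":0,"rx":0,"ry":0,"rz":0,"grip":-0.3},
    {"tx":0,"ty":0,"tz":0,"rx":0,"ry":0,"rz":0,"grip":-0.3},
    {"tx":0,"ty":0,"tz":0,"rx":0,"ry":0,"rz":0,"grip":-0.3},
    {"tx":0,"ty":-0.01,"tz":0,"rx":0,"ry":0,"rz":0,"grip":-0.3},
  ],
)

```text
time: 38.98
ee_pos: [0.6172, 0.1743, 0.2098]
ee_rot: [[-0.009, 1.0, -0.001], [0.002, 0.001, 1.0], [1.0, 0.009, -0.002]]
contact_force: [0.2, 0.0, 0.9]
width: 0.0568
grasp_force: 0.0
```

Request:
step_arm(
  motion=[
    {"tx":0,"ty":-0.025,"tz":0,"rx":0,"ry":0,"rz":0,"grip":-0.3},
    {"tx":0,"ty":-0.03,"tz":0,"rx":0,"ry":0,"rz":0,"grip":-0.3},
    {"tx":0,"ty":-0.03,"tz":0.02,"rx":0,"ry":0,"rz":0,"grip":-0.3},
    {"tx":0,"ty":-0.01,"tz":0.04,"rx":0,"ry":0,"rz":0,"grip":-0.3},
    {"tx":0,"ty":0,"tz":0.05,"rx":0,"ry":0,"rz":0,"grip":-0.3},
  ],
)

```text
time: 39.6
ee_pos: [0.618, 0.0766, 0.3195]
ee_rot: [[-0.007, 1.0, 0.003], [0.003, -0.003, 1.0], [1.0, 0.007, -0.003]]
contact_force: [0.4, 0.9, -0.0]
width: 0.0569
grasp_force: 0.0
```

```bash
python3 log.py; python3 tools.py
python3 - <<'E'
from sim import *; import json
q=np.array(json.load(open('log.json'))[-1][0])
path(q,[('un',(0,-.2,0),(-90,0,0),9),('yaw',(-.07,-.21,-.06),(0,0,-96),10),('down',(.055,0,-.25),(0,0,0),6)])
E
```

```text
[ 49.1  54.4 -45.7  91.3 -51.6  79.7  36.5] [0.618  0.0766 0.3195]
standing handle top [0.61149409 0.19278699 0.21178193] [0.62681267 0.22829353 0.22061392] 191
lying 140 [ 560.5 -338. ] [20.1 80.4] 84.2 [396. 194.]
un [ 24.  23. -24.  80.   9.  75.   4.] p [ 0.653 -0.128  0.338] err mm 0.0 deg 0.0
yaw [ 24.  26.  -1.  81.   5.  72. -69.] p [ 0.583 -0.338  0.278] err mm 0.0 deg 0.0
down [ 22.  43.  -1.  86.   6.  50. -74.] p [ 0.638 -0.338  0.028] err mm 0.0 deg 0.0
```

Request:
step_arm(
  motion=[
    {"tx":0,"ty":-0.022,"tz":0,"rx":-10,"ry":0,"rz":0,"grip":-0.3},
    {"tx":0,"ty":-0.022,"tz":0,"rx":-10,"ry":0,"rz":0,"grip":-0.3},
    {"tx":0,"ty":-0.022,"tz":0,"rx":-10,"ry":0,"rz":0,"grip":-0.3},
    {"tx":0,"ty":-0.022,"tz":0,"rx":-10,"ry":0,"rz":0,"grip":-0.3},
    {"tx":0,"ty":-0.022,"tz":0,"rx":-10,"ry":0,"rz":0,"grip":-0.3},
  ],
)

```text
time: 40.28
ee_pos: [0.6176, -0.0333, 0.3201]
ee_rot: [[-0.008, 1.0, 0.002], [0.772, 0.005, 0.636], [0.636, 0.006, -0.772]]
contact_force: [-0.5, 0.4, -1.1]
width: 0.057
grasp_force: 0.0
```

Request:
step_arm(
  motion=[
    {"tx":0,"ty":-0.022,"tz":0,"rx":-10,"ry":0,"rz":0,"grip":-0.3},
    {"tx":0,"ty":-0.022,"tz":0,"rx":-10,"ry":0,"rz":0,"grip":-0.3},
    {"tx":0,"ty":-0.022,"tz":0,"rx":-10,"ry":0,"rz":0,"grip":-0.3},
    {"tx":0,"ty":-0.022,"tz":0,"rx":-10,"ry":0,"rz":0,"grip":-0.3},
    {"tx":0,"ty":0,"tz":0,"rx":0,"ry":0,"rz":0,"grip":-0.3},
  ],
)

```text
time: 40.9
ee_pos: [0.6177, -0.1163, 0.3205]
ee_rot: [[-0.013, 1.0, 0.001], [1.0, 0.013, -0.002], [-0.002, 0.001, -1.0]]
contact_force: [-0.7, -0.2, 0.4]
width: 0.0566
grasp_force: 0.0
```

Request:
step_arm(
  motion=[
    {"tx":-0.0078,"ty":-0.0214,"tz":-0.006,"rx":0,"ry":0,"rz":-9.6,"grip":-0.3},
    {"tx":-0.0078,"ty":-0.0214,"tz":-0.006,"rx":0,"ry":0,"rz":-9.6,"grip":-0.3},
    {"tx":-0.0078,"ty":-0.0214,"tz":-0.006,"rx":0,"ry":0,"rz":-9.6,"grip":-0.3},
    {"tx":-0.0078,"ty":-0.0214,"tz":-0.006,"rx":0,"ry":0,"rz":-9.6,"grip":-0.3},
    {"tx":-0.0078,"ty":-0.0214,"tz":-0.006,"rx":0,"ry":0,"rz":-9.6,"grip":-0.3},
  ],
)

```text
time: 41.52
ee_pos: [0.5776, -0.2275, 0.2885]
ee_rot: [[0.743, 0.67, -0.003], [0.67, -0.743, 0.003], [-0.001, -0.004, -1.0]]
contact_force: [0.3, -0.1, -0.6]
width: 0.057
grasp_force: 0.0
```

Request:
step_arm(
  motion=[
    {"tx":-0.0078,"ty":-0.0214,"tz":-0.006,"rx":0,"ry":0,"rz":-9.6,"grip":-0.3},
    {"tx":-0.0078,"ty":-0.0214,"tz":-0.006,"rx":0,"ry":0,"rz":-9.6,"grip":-0.3},
    {"tx":-0.0078,"ty":-0.0214,"tz":-0.006,"rx":0,"ry":0,"rz":-9.6,"grip":-0.3},
    {"tx":-0.0078,"ty":-0.0214,"tz":-0.006,"rx":0,"ry":0,"rz":-9.6,"grip":-0.3},
    {"tx":-0.0078,"ty":-0.0214,"tz":-0.006,"rx":0,"ry":0,"rz":-9.6,"grip":-0.3},
  ],
)

```text
time: 42.15
ee_pos: [0.5385, -0.3345, 0.2585]
ee_rot: [[0.995, -0.104, -0.003], [-0.104, -0.995, 0.004], [-0.003, -0.004, -1.0]]
contact_force: [-0.6, -0.8, 0.7]
width: 0.0564
grasp_force: 0.0
```

Request:
step_arm(
  motion=[
    {"tx":0,"ty":0,"tz":0,"rx":0,"ry":0,"rz":0,"grip":-0.3},
    {"tx":0,"ty":0,"tz":0,"rx":0,"ry":0,"rz":0,"grip":-0.3},
  ],
)

```text
time: 42.4
ee_pos: [0.5398, -0.3324, 0.2593]
ee_rot: [[0.996, -0.093, -0.002], [-0.093, -0.996, 0.003], [-0.003, -0.002, -1.0]]
contact_force: [0.5, 0.2, 0.6]
width: 0.0571
grasp_force: 0.0
```

```bash
python3 to.py -6 .596 -.343 .06; python3 find.py .567 -.338 pics/w9.png; python3 tools.py
```

```text
rot [-0.15 -0.13 -0.69] shift [ 0.0562 -0.0106 -0.1993] q [ 28.  23.  -1.  87.   0.  70. -68.] w 0.0571 t 42.4
1294 z 0.0213 [ 568.3 -341.6] [19.5 97.9] 84.7
standing handle top [0.61268808 0.19151134 0.21279864] [0.62888122 0.22543474 0.22024285] 181
lying 225 [ 568.5 -339.5] [22.2 95.9] 83.6 [397. 191.]
```

Request:
step_arm(
  motion=[
    {"tx":0.0144,"ty":-0.003,"tz":-0.055,"rx":0,"ry":0,"rz":-0.3,"grip":-0.3},
    {"tx":0.0144,"ty":-0.003,"tz":-0.055,"rx":0,"ry":0,"rz":0,"grip":-0.3},
    {"tx":0.0143,"ty":-0.003,"tz":-0.055,"rx":0,"ry":0,"rz":0,"grip":-0.3},
    {"tx":0.0143,"ty":-0.003,"tz":-0.05,"rx":0,"ry":0,"rz":0,"grip":-0.3},
    {"tx":0,"ty":0,"tz":0,"rx":0,"ry":0,"rz":0,"grip":-0.3},
  ],
)

```text
time: 43.12
ee_pos: [0.5955, -0.3421, 0.0399]
ee_rot: [[0.995, -0.098, -0.009], [-0.098, -0.995, 0.005], [-0.01, -0.004, -1.0]]
contact_force: [-0.5, -0.3, -0.2]
width: 0.0568
grasp_force: 0.0
```

```bash
python3 to.py -5.6 .5972 -.3444 .009
```

```text
rot [-0.29 -0.53  0.  ] shift [ 0.0017 -0.0023 -0.0309] q [ 27.  40.  -1.  90.   1.  50. -71.] w 0.0568 t 43.125
```

Request:
step_arm(
  motion=[
    {"tx":0,"ty":-0.001,"tz":-0.02,"rx":0,"ry":0,"rz":0,"grip":-0.3},
    {"tx":0,"ty":0,"tz":-0.012,"rx":0,"ry":0,"rz":0,"grip":-0.3},
    {"tx":0,"ty":0,"tz":0,"rx":0,"ry":0,"rz":0,"grip":1},
    {"tx":0,"ty":0,"tz":0,"rx":0,"ry":0,"rz":0,"grip":1},
    {"tx":0,"ty":0,"tz":0,"rx":0,"ry":0,"rz":0,"grip":1},
  ],
)

```text
time: 43.75
ee_pos: [0.5974, -0.3464, 0.0135]
ee_rot: [[0.995, -0.101, -0.001], [-0.101, -0.995, -0.0], [-0.001, 0.001, -1.0]]
contact_force: [0.5, -0.4, -0.4]
width: 0.0304
grasp_force: 0.0
```

Request:
step_arm(
  motion=[
    {"tx":0,"ty":0,"tz":0,"rx":0,"ry":0,"rz":0,"grip":1},
    {"tx":0,"ty":0,"tz":0,"rx":0,"ry":0,"rz":0,"grip":1},
    {"tx":0,"ty":0,"tz":0,"rx":0,"ry":0,"rz":0,"grip":1},
  ],
)

```text
time: 44.12
ee_pos: [0.5973, -0.3461, 0.0131]
ee_rot: [[0.995, -0.101, -0.002], [-0.101, -0.995, 0.0], [-0.002, 0.0, -1.0]]
contact_force: [-0.6, 0.8, 5.6]
width: 0.0217
grasp_force: 50.0
```

Request:
step_arm(
  motion=[
    {"tx":0,"ty":0,"tz":0.03,"rx":0,"ry":0,"rz":0,"grip":1},
    {"tx":0,"ty":0,"tz":0.055,"rx":0,"ry":0,"rz":0,"grip":1},
    {"tx":0,"ty":0,"tz":0.06,"rx":0,"ry":0,"rz":0,"grip":1},
    {"tx":0,"ty":0,"tz":0.06,"rx":0,"ry":0,"rz":0,"grip":1},
    {"tx":0,"ty":0,"tz":0.06,"rx":0,"ry":0,"rz":0,"grip":1},
  ],
)

```text
time: 44.75
ee_pos: [0.5965, -0.346, 0.279]
ee_rot: [[0.995, -0.101, -0.003], [-0.101, -0.995, 0.0], [-0.003, -0.0, -1.0]]
contact_force: [0.5, -1.2, -1.8]
width: 0.0218
grasp_force: 49.9
```

Request:
step_arm(
  motion=[
    {"tx":0,"ty":0.0365,"tz":0.02,"rx":0,"ry":0,"rz":9.6,"grip":1},
    {"tx":0,"ty":0.0365,"tz":0.02,"rx":0,"ry":0,"rz":9.6,"grip":1},
    {"tx":0,"ty":0.0365,"tz":0.01,"rx":0,"ry":0,"rz":9.6,"grip":1},
    {"tx":0,"ty":0.0365,"tz":0,"rx":0,"ry":0,"rz":9.6,"grip":1},
    {"tx":0,"ty":0.0365,"tz":0,"rx":0,"ry":0,"rz":9.6,"grip":1},
  ],
)

```text
time: 45.38
ee_pos: [0.5967, -0.1625, 0.3272]
ee_rot: [[0.737, 0.676, -0.002], [0.676, -0.737, -0.002], [-0.003, -0.0, -1.0]]
contact_force: [-0.0, -0.9, -0.8]
width: 0.0216
grasp_force: 49.9
```

Request:
step_arm(
  motion=[
    {"tx":0,"ty":0.0365,"tz":0,"rx":0,"ry":0,"rz":9.6,"grip":1},
    {"tx":0,"ty":0.0365,"tz":0,"rx":0,"ry":0,"rz":9.6,"grip":1},
    {"tx":0,"ty":0.0365,"tz":0,"rx":0,"ry":0,"rz":9.5,"grip":1},
    {"tx":0,"ty":0.0365,"tz":0,"rx":0,"ry":0,"rz":9.5,"grip":1},
    {"tx":0,"ty":0.0365,"tz":0,"rx":0,"ry":0,"rz":9.4,"grip":1},
  ],
)

```text
time: 46.0
ee_pos: [0.5967, 0.0199, 0.327]
ee_rot: [[-0.002, 1.0, -0.001], [1.0, 0.002, -0.003], [-0.003, -0.001, -1.0]]
contact_force: [0.4, 0.8, -1.9]
width: 0.0216
grasp_force: 49.9
```

```bash
python3 to.py 90 .6 .02 .325; python3 log.py
python3 - <<'E'
from sim import *; import json
q=np.array(json.load(open('log.json'))[-1][0])
path(q,[('p1',(0,.05,.015),(45,0,0),5),('p2',(0,.06,.005),(45,0,0),5),('low',(0.01,0.01,-.14),(0,0,0),8)])
E
```

```text
rot [ 0.17 -0.03 -0.11] shift [ 0.0033  0.0001 -0.002 ] q [ 13.  19. -26.  85.   9.  77. -14.] w 0.0216 t 46.0
[ 12.6  19.1 -25.8  85.5   8.6  77.4 -13.8] [0.5967 0.0199 0.327 ]
p1 [ 35.  26. -33.  89. -31.  78.  14.] p [0.606 0.075 0.348] err mm 0.0 deg 0.0
p2 [ 45.  48. -42.  98. -56.  81.  36.] p [0.606 0.135 0.353] err mm 0.0 deg 0.0
low [ 41.  61. -38.  97. -52.  77.  46.] p [0.616 0.145 0.213] err mm 0.0 deg 0.0
```

Request:
step_arm(
  motion=[
    {"tx":0.002,"ty":0.01,"tz":0.003,"rx":10,"ry":0,"rz":0,"grip":1},
    {"tx":0.002,"ty":0.01,"tz":0.003,"rx":10,"ry":0,"rz":0,"grip":1},
    {"tx":0.002,"ty":0.01,"tz":0.003,"rx":10,"ry":0,"rz":0,"grip":1},
    {"tx":0.002,"ty":0.01,"tz":0.003,"rx":10,"ry":0,"rz":0,"grip":1},
    {"tx":0.002,"ty":0.01,"tz":0.003,"rx":10,"ry":0,"rz":0,"grip":1},
  ],
)

```text
time: 46.62
ee_pos: [0.6074, 0.0681, 0.3427]
ee_rot: [[0.004, 1.0, 0.002], [0.641, -0.004, 0.767], [0.767, -0.001, -0.641]]
contact_force: [-0.2, 0.3, -1.9]
width: 0.0217
grasp_force: 49.9
```

Request:
step_arm(
  motion=[
    {"tx":0.003,"ty":0.016,"tz":0.003,"rx":10,"ry":0,"rz":0,"grip":1},
    {"tx":0.003,"ty":0.016,"tz":0.003,"rx":10,"ry":0,"rz":0,"grip":1},
    {"tx":0.002,"ty":0.016,"tz":0.003,"rx":10,"ry":0,"rz":0,"grip":1},
    {"tx":0.002,"ty":0.016,"tz":0,"rx":10,"ry":0,"rz":0,"grip":1},
    {"tx":0,"ty":0,"tz":0,"rx":0,"ry":0,"rz":0,"grip":1},
  ],
)

```text
time: 47.25
ee_pos: [0.6163, 0.1322, 0.3466]
ee_rot: [[0.013, 1.0, -0.0], [-0.001, 0.0, 1.0], [1.0, -0.013, 0.001]]
contact_force: [0.8, -0.2, -1.1]
width: 0.0216
grasp_force: 49.9
```

```bash
python3 upr.py .136 .205
```

```text
rot [-0.06 -0.73 -0.  ] shift [ 0.0007  0.0078 -0.1416] pos [0.6163 0.1322 0.3466] F [ 0.8 -0.2 -1.1] q [ 46.  51. -46.  94. -57.  77.  36.] t 47.25 R [[0.013, 1.0, -0.0], [-0.001, 0.0, 1.0], [1.0, -0.013, 0.001]]
```

Request:
step_arm(
  motion=[
    {"tx":0.0007,"ty":0.008,"tz":-0.02,"rx":0,"ry":-0.7,"rz":0,"grip":1},
    {"tx":0,"ty":0,"tz":-0.02,"rx":0,"ry":0,"rz":0,"grip":1},
    {"tx":0,"ty":0,"tz":-0.015,"rx":0,"ry":0,"rz":0,"grip":1},
    {"tx":0,"ty":0,"tz":0,"rx":0,"ry":0,"rz":0,"grip":1},
  ],
)

```text
time: 47.75
ee_pos: [0.6177, 0.1404, 0.2957]
ee_rot: [[-0.008, 1.0, 0.0], [0.004, -0.0, 1.0], [1.0, 0.008, -0.004]]
contact_force: [0.2, -0.1, 0.0]
width: 0.0216
grasp_force: 49.9
```

```bash
python3 upr.py .136 .205
```

```text
rot [0.24 0.45 0.02] shift [-0.0007 -0.0004 -0.0907] pos [0.6177 0.1404 0.2957] F [ 0.2 -0.1  0. ] q [ 44.  55. -45.  95. -55.  74.  41.] t 47.75 R [[-0.008, 1.0, 0.0], [0.004, -0.0, 1.0], [1.0, 0.008, -0.004]]
```

Request:
step_arm(
  motion=[
    {"tx":0,"ty":0,"tz":-0.02,"rx":0,"ry":0,"rz":0,"grip":1},
    {"tx":0,"ty":0,"tz":-0.02,"rx":0,"ry":0,"rz":0,"grip":1},
    {"tx":0,"ty":0,"tz":-0.02,"rx":0,"ry":0,"rz":0,"grip":1},
    {"tx":0,"ty":0,"tz":-0.02,"rx":0,"ry":0,"rz":0,"grip":1},
    {"tx":0,"ty":0,"tz":-0.004,"rx":0,"ry":0,"rz":0,"grip":1},
  ],
)

```text
time: 48.38
ee_pos: [0.6174, 0.1409, 0.2105]
ee_rot: [[-0.006, 1.0, 0.0], [0.002, -0.0, 1.0], [1.0, 0.006, -0.002]]
contact_force: [0.1, 0.2, -0.3]
width: 0.0213
grasp_force: 49.9
```

Request:
step_arm(
  motion=[
    {"tx":0,"ty":0,"tz":0,"rx":0,"ry":0,"rz":0,"grip":1},
  ],
)

```text
time: 48.5
ee_pos: [0.6177, 0.1411, 0.2124]
ee_rot: [[-0.008, 1.0, -0.0], [0.002, 0.0, 1.0], [1.0, 0.008, -0.002]]
contact_force: [0.9, -0.9, -0.3]
width: 0.0216
grasp_force: 49.9
```

Release, back out, rise, and swing off the view to verify.

Request:
step_arm(
  motion=[
    {"tx":0,"ty":0,"tz":0,"rx":0,"ry":0,"rz":0,"grip":-0.3},
    {"tx":0,"ty":0,"tz":0,"rx":0,"ry":0,"rz":0,"grip":-0.3},
    {"tx":0,"ty":0,"tz":0,"rx":0,"ry":0,"rz":0,"grip":-0.3},
    {"tx":0,"ty":0,"tz":0,"rx":0,"ry":0,"rz":0,"grip":-0.3},
    {"tx":0,"ty":-0.01,"tz":0,"rx":0,"ry":0,"rz":0,"grip":-0.3},
  ],
)

```text
time: 49.12
ee_pos: [0.6173, 0.1313, 0.2128]
ee_rot: [[-0.009, 1.0, -0.001], [0.002, 0.001, 1.0], [1.0, 0.009, -0.002]]
contact_force: [0.8, 0.9, -0.3]
width: 0.0569
grasp_force: 0.0
```

Request:
step_arm(
  motion=[
    {"tx":0,"ty":-0.025,"tz":0,"rx":0,"ry":0,"rz":0,"grip":-0.3},
    {"tx":0,"ty":-0.03,"tz":0,"rx":0,"ry":0,"rz":0,"grip":-0.3},
    {"tx":0,"ty":-0.03,"tz":0.02,"rx":0,"ry":0,"rz":0,"grip":-0.3},
    {"tx":0,"ty":-0.01,"tz":0.04,"rx":0,"ry":0,"rz":0,"grip":-0.3},
    {"tx":0,"ty":0,"tz":0.05,"rx":0,"ry":0,"rz":0,"grip":-0.3},
  ],
)

```text
time: 49.75
ee_pos: [0.618, 0.0336, 0.3225]
ee_rot: [[-0.007, 1.0, 0.003], [0.003, -0.003, 1.0], [1.0, 0.007, -0.003]]
contact_force: [0.4, -1.3, -0.1]
width: 0.0569
grasp_force: 0.0
```

Request:
step_arm(
  motion=[
    {"tx":0,"ty":-0.03,"tz":0,"rx":-10,"ry":0,"rz":0,"grip":-0.3},
    {"tx":0,"ty":-0.03,"tz":0,"rx":-10,"ry":0,"rz":0,"grip":-0.3},
    {"tx":0,"ty":-0.03,"tz":0,"rx":-10,"ry":0,"rz":0,"grip":-0.3},
    {"tx":0,"ty":-0.03,"tz":0,"rx":-10,"ry":0,"rz":0,"grip":-0.3},
    {"tx":0,"ty":-0.03,"tz":0,"rx":-10,"ry":0,"rz":0,"grip":-0.3},
  ],
)

```text
time: 50.38
ee_pos: [0.6175, -0.1167, 0.3233]
ee_rot: [[-0.007, 1.0, 0.002], [0.772, 0.005, 0.636], [0.636, 0.006, -0.772]]
contact_force: [0.6, 0.5, 1.2]
width: 0.0571
grasp_force: 0.0
```

Request:
step_arm(
  motion=[
    {"tx":0,"ty":-0.03,"tz":0,"rx":-10,"ry":0,"rz":0,"grip":-0.3},
    {"tx":0,"ty":-0.03,"tz":0,"rx":-10,"ry":0,"rz":0,"grip":-0.3},
    {"tx":0,"ty":-0.03,"tz":0,"rx":-10,"ry":0,"rz":0,"grip":-0.3},
    {"tx":0,"ty":-0.03,"tz":0,"rx":-10,"ry":0,"rz":0,"grip":-0.3},
    {"tx":0,"ty":0,"tz":0,"rx":0,"ry":0,"rz":0,"grip":-0.3},
  ],
)

```text
time: 51.0
ee_pos: [0.6179, -0.2323, 0.3236]
ee_rot: [[-0.011, 1.0, 0.001], [1.0, 0.011, -0.003], [-0.003, 0.001, -1.0]]
contact_force: [0.3, -0.1, -0.9]
width: 0.0568
grasp_force: 0.0
```

Run:
```python
from h import *
im,W=snap('top','pics/t9.png')
m=(W[...,2]>.101)&(W[...,2]<.13)&(abs(W[...,0]-.49)<.04)&(abs(W[...,1]-.298)<.03);print('knob top',np.median(W[m],0))
m=(W[...,2]>.18)&(abs(W[...,0]-.617)<.06)&(W[...,1]>.1)&(W[...,1]<.29);print('tops',m.sum(),W[m].max(0),W[m].min(0))
m=(W[...,2]>.115)&(W[...,2]<.135)&(abs(W[...,0]-.62)<.02)&(abs(W[...,1]-.08)<.03);print('post',np.median(W[m],0) if m.any() else None)
i2,W2=snap('side')
cv2.imwrite('pics/f.png',np.hstack([cv2.resize(im[80:320,100:440],(520,367)),cv2.resize(i2[90:230,150:255],(275,367))])[:,:,::-1])
```

```text
knob top [0.49165264 0.29714912 0.1118914 ]
tops 266 [0.62981213 0.22242393 0.22177084] [0.60528167 0.13100509 0.18029414]
post [0.61891695 0.08686936 0.12491885]
```

View pics/f.png

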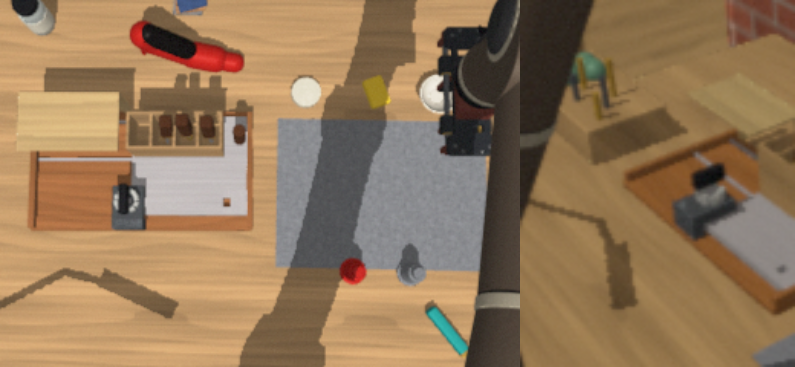

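The final view shows three handles upright in bays 0–2 (at (165,125), (185,125) and (207,126)) with tops near 0.22. The knob is down at 0.112, the post is at the end stop and the bystanders are unmoved.

```bash
python3 -c "
from workcell import hand_in; print(hand_in())"
```

```text
the job is handed in; nothing more can be done
None
```

The job is handed in at about 51 s, though no verdict came back: the tool cup is fully out and locked by the plunger, the chisel, burnisher and creaser (no awl was on the bench) stand handle-up in bays 2, 1 and 0, and nothing else on the bench looked moved.

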